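# Rotate the specimen blocks at the microtome loading station

## Robot

A 6-joint arm with a two-finger parallel gripper is mounted at the origin on the work surface. World frame = base frame: x ahead of the robot, y to its left, z up, the work surface at z = 0. Lengths are in mm, angles in rad, forces in N, time in s.
With the tool pointing down it reaches from about 375 to 975 mm from the base axis. Payload 3.8 kg.
Tool frame: the origin (TCP) lies at the very end of the fingers, on their centre line; the grasp point (between the pads) lies 19 mm behind it; z points along the fingers, y is the line along which they close (so a half turn about z gives the same grasp; the last joint's range is limited). The gripper opens to 85 mm and grips with 20 to 120 N. Pads are 22 mm wide; open, the fingers measure 114 mm over their backs; the gripper's body (76 mm by 85 mm) begins 54 mm behind the grasp point. The pads swing forward as they close: fully open they stand 13 mm farther back than shut.
Start: joints at [1.064, 0.264, 1.604, -0, 1.274, -0.037], TCP at [305.575, 601.865, 231.28] pointing down, gripper open.
Joint ranges: [-2.63, 2.63], [-0.94, 2.18], [0.31, 2.57], [-1.31, 4.45], [0, 2.66], [-2.55, 2.55]. Speed limits (rad/s): [2.57, 2.57, 3.14, 3.14, 3.14, 3.14].

## Interface

Orientations are given as a unit quaternion [w, x, y, z].
In Python, from workcell import env gives the robot as it stands.
- The arm moves only by the tool step_arm, never from a script. Its argument "plan" is a list that holds one entry, the list of rows, each a list of 6 numbers: the shift along the tool's x, y, z each as a share of 0.2 m, from -1 to 1, then the turn, a rotation vector about the tool's x, y, z each as a share of 180 degrees, from -1 to 1. A call has 1 to 5 rows; each row is the pose to reach, as a shift and turn from the pose commanded when the call began, along the tool's axes at that moment, turning the shorter way round; what a row does not reach only later rows make up. A row lasts 1/10 s, in which the tool goes at most 50 mm and 8.59 degrees, less where a joint would pass 70% of its speed; a pose out of reach is approached as far as the arm can. A call with a number of a shift or a turn outside -1 to 1 is refused whole. A call with a gripper value outside its range is refused whole. "gripper" is the closure, from 0 (fully open) to 1 (shut), set as the call begins (left out, the last holds). The fingers move at their own pace and stop on an object; the grip force is fixed at half the most. Time passes only in rows, so rows that repeat a pose let the fingers close. It gives the time, the measured TCP pose, the force, the opening and the grip force at its end, in the units of the state.
- env.get_obs(): the state, without advancing time (a new reading comes with each control period).
- env.snapshot(name): name is "scene" or "top" or "wrist"; returns a dict with "color" (400x640x3 uint8, red, green, blue), "camera_matrix" (3x3 intrinsics, pixels), "pose" (4x4, takes a point from camera to world coordinates); the wrist camera has in their place "mount" (4x4, takes a point from camera to tool coordinates, whose origin is the TCP and whose axes are the flange's). Camera axes: x right, y down, z forward; pixel columns grow to the right and rows downward; lengths in mm; the calibration is good to about 2 mm. A picture is of the moment at which its call begins: read the wrist's pose just before it. There is no depth.
- env.sign_off(): hands the job in; it is judged then, once.
The state is a dict: "t": time; "q": joint angles; "qvel": joint speeds; "effort": joint torques, N m; "ee_pos": TCP position; "eef_rot": TCP orientation; "force": force on the tool from outside, world axes, zero at the start; "ft_torque": the same for the moment, N m; "opening": finger opening in mm; "grasp_force": force on a finger pad.
Only numpy, scipy, OpenCV 4.12 (cv2) and the standard library are available. Lean on these libraries where they do the work, as an engineer would, in place of code of your own. Each camera call takes 0.05 s, during which the arm holds its last target. There are 200 camera calls.

## Task

The round specimen block in the loading station has been cut and the square one on the cold plate is next: raise the clear guard, exchange them so that the square block stands in the middle of the station's steel seat, and lower the guard fully closed again. The long block then moves from the round stand to the middle of the cold plate to chill, and the round block ends in the middle of the round stand, all upright; the bare grey mat is free for parking a block on the way. Leave the brown glass jar standing where it is.

Things in the scene. Friction and masses are not known exactly. Their poses are not given: they have to be found in the camera images.
- round_block: a loose specimen block: steel chuck with a cream wax block on top, 40 mm high in all, about 90 g. Round: chuck 52 mm diameter and 10 mm thick, then a wax cylinder 34 mm diameter from 10 to 40 mm height (grip there). It starts in the station, under the guard. Origin: centre of its underside, z up.
- square_block: a loose specimen block: steel chuck with a cream wax block on top, 40 mm high in all, about 90 g. Square: chuck 48 x 48 mm and 10 mm thick, then a wax block 32 x 32 mm from 10 to 40 mm height (grip there). It starts on the cold plate. Origin: centre of its underside, z up, x and y along its sides.
- long_block: a loose specimen block: steel chuck with a cream wax block on top, 40 mm high in all, about 90 g. Oblong: chuck 64 (x) x 36 (y) mm and 10 mm thick, then a wax block 48 (x) x 22 (y) mm from 10 to 40 mm height (grip there across y). It starts on the round stand. Origin: centre of its underside, z up.
- station: fixed loading station: white base 190 (x) x 180 (y) x 22 mm, on it a steel seat 66 x 66 mm, flat top 30 mm above the origin. Origin: on the bench under the middle of the seat; x points from the front (robot side) to the hinge, y left, z up. Hinge posts 14 mm wide, 92 mm high at x = 87, y = +-78 mm. Hinge axis of the guard: along y at x = 85, z = 90 mm.
- guard (a joint): angle of the clear guard (rad): 0 closed (level, 90 mm above the bench), grows as its front edge rises; stop at 1.95, past upright. Starts at 0 to 0.25. Stiff hinge: it stays at any angle, 1 to 4 N at the handle moves it. 136 mm wide; the top panel reaches 140 mm from the hinge, a front panel hangs 35 mm down at its front edge.
- guard_handle (a point): middle of the guard's handle, a round steel bar of 12 mm diameter along the station's y, 98 mm long, held at +-45 mm by two arms; 185 mm from the hinge axis and 45 mm in front of the guard's front panel. Pinched from above between its arms with the fingers before and behind it, it can turn in the fingers while it is led round its arc.
- cold_plate: fixed square aluminium plate, 90 x 90 mm, flat top 18 mm above the origin. Origin: centre of its underside, z up.
- round_stand: fixed round white disc, 94 mm diameter, flat top 12 mm above the origin. Origin: centre of its underside, z up.
- spare_mat: fixed oblong grey mat, 105 (x) x 76 (y) mm, bare at the start, flat top 6 mm above the origin. Origin: centre of its underside, z up.
- jar: loose closed jar of brown glass with a steel cap, 52 mm diameter, 68 mm high; to be left alone. Origin: centre of its underside, z up.
Mind the look-alikes: they are no part of the job. Leave any black or blue look-alike of the square_block alone.

How it is judged:
By the outcome, as a careful person would: the job done as asked, in the order asked, and still so for the second after the job is handed in, with the robot touching nothing.
It also fails if it takes over 144 s, if anything falls off the work surface, if the arm or the gripper's body presses on something with over 40 N, if the wrist force passes 120 N, or if a joint passes its speed limit or range.

## Working session

There is one attempt and no reset: what is moved stays moved. The work goes in short steps, Python scripts to look and compute and a tool call to move; the robot and the scene stay as the last step left them, time stands still between calls to the robot, and variables do not carry over. Pictures are saved under pics/ and viewed, at most 14 in all, crops included, and the job is handed in when it is done.

Besides the shell and the picture viewer there is one more tool, called by a JSON object that holds its "fn" and its "kwargs". step_arm: Moves the arm, as the interface text tells. Its arguments: {"type":"object","properties":{"plan":{"type":"array","items":{"type":"array","items":{"type":"array","items":{"type":"number"}}}},"gripper":{"type":"number"}},"required":["plan"]}

```bash
ls; mkdir -p pics
python3 - <<'E'
from workcell import env
import cv2,numpy as np
np.set_printoptions(precision=3,suppress=True)
print(env.get_obs())
for n in("scene","top"):
    s=env.snapshot(n);cv2.imwrite(f"pics/{n}0.png",s["color"][:,:,::-1]);np.savez(f"pics/{n}0.npz",**s);print(s["camera_matrix"],s["pose"])
print(env.snapshot("wrist")["mount"])
E
```

```text
pics
{'t': 0.0, 'q': array([ 1.064,  0.265,  1.605, -0.   ,  1.274, -0.037]), 'qvel': array([ 0.001, -0.002, -0.001,  0.001,  0.002, -0.   ]), 'effort': array([ -0.001, -51.51 , -36.732,  -0.   ,   0.013,  -0.   ]), 'ee_pos': array([305.231, 601.205, 229.948]), 'eef_rot': array([-0.   ,  0.233,  0.973, -0.001]), 'force': array([-0.445, -0.18 , -1.041]), 'ft_torque': array([ 0.01 ,  0.011, -0.016]), 'grasp_force': 0.0, 'opening': 85.57995003320256}
[[444.34    0.    312.211]
 [  0.    444.34  194.188]
 [  0.      0.      1.   ]] [[   0.401    0.555   -0.728 1410.557]
 [   0.916   -0.238    0.323 -463.1  ]
 [   0.006   -0.797   -0.604  761.683]
 [   0.       0.       0.       1.   ]]
[[367.554   0.    319.944]
 [  0.    367.554 194.382]
 [  0.      0.      1.   ]] [[  -0.011   -0.982    0.187  417.042]
 [  -1.       0.013    0.012  -86.682]
 [  -0.014   -0.187   -0.982 1052.154]
 [   0.       0.       0.       1.   ]]
[[   0.      -0.96    -0.28    70.152]
 [   1.       0.       0.       0.182]
 [  -0.      -0.28     0.96  -143.388]
 [   0.       0.       0.       1.   ]]
```

View pics/scene0.png

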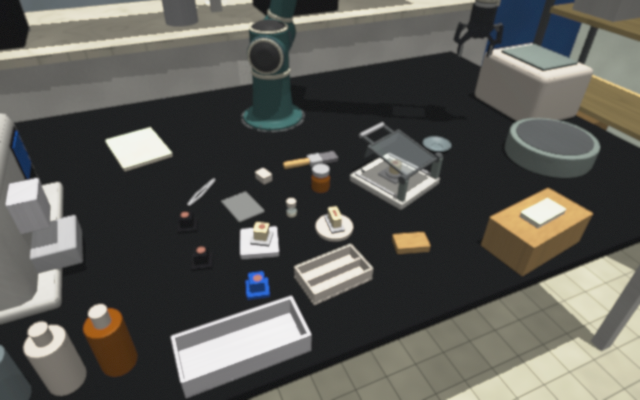

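View pics/top0.png

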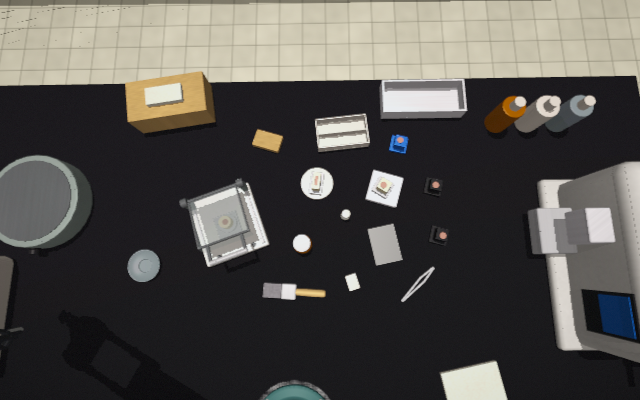

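The scene and top views show the station at top (228,222), round stand with long block (317,183), cold plate with square block (385,188), mat (385,244) and jar (302,243). There are black and blue look-alikes near (400,143), (433,186) and (439,235).

```bash
cat > h.py <<'E'
import numpy as np,cv2
from scipy.spatial.transform import Rotation as R
np.set_printoptions(precision=3,suppress=True)
def rot(q): return R.from_quat([q[1],q[2],q[3],q[0]])
def campose(s,obs=None):
    if "pose" in s: return np.array(s["pose"])
    T=np.eye(4);T[:3,:3]=rot(obs["eef_rot"]).as_matrix();T[:3,3]=obs["ee_pos"]
    return T@np.array(s["mount"])
def cast(K,T,px,z):
    px=np.atleast_2d(px).astype(float)
    d=np.c_[(px[:,0]-K[0,2])/K[0,0],(px[:,1]-K[1,2])/K[1,1],np.ones(len(px))]@T[:3,:3].T
    o=T[:3,3]; return o+d*((z-o[2])/d[:,2])[:,None]
def proj(K,T,P):
    P=np.atleast_2d(P).astype(float); c=(P-T[:3,3])@T[:3,:3]; u=c@K.T; return u[:,:2]/u[:,2:]
def down(yaw):  # tool pointing down, tool y (closing line) at world yaw
    y=np.array([np.cos(yaw),np.sin(yaw),0]);z=np.array([0,0,-1.]);return R.from_matrix(np.c_[np.cross(y,z),y,z])
def row(o,p,r): # row numbers from pose o to p,r
    r0=rot(o["eef_rot"]);return np.r_[r0.inv().apply(np.array(p)-o["ee_pos"])/200,(r0.inv()*r).as_rotvec()/np.pi]
def wrist(env,name):
    o=env.get_obs();s=env.snapshot("wrist");cv2.imwrite(f"pics/{name}.png",s["color"][:,:,::-1]);T=campose(s,o)
    np.savez(f"pics/{name}.npz",color=s["color"],camera_matrix=s["camera_matrix"],pose=T);return s["color"],np.array(s["camera_matrix"]),T,o
E
python3 - <<'E'
from h import *
s=np.load("pics/top0.npz");K,T=s["camera_matrix"],s["pose"]
g=cv2.cvtColor(s["color"],cv2.COLOR_RGB2GRAY)
for n,p,z in(("station",(228,222),22),("cold",(385,188),18),("stand",(317,183),12),("mat",(385,244),6),("jar",(302,243),68)): print(n,cast(K,T,p,z)[0])
# contours
for th in(60,150):
  m=(g>th).astype(np.uint8)
  for c in cv2.findContours(m,0,2)[0]:
    a=cv2.contourArea(c);x,y=c[:,0].mean(0)
    if a>150 and 170<x<450 and 110<y<310: print(th,a,cv2.minAreaRect(c))
c=cv2.resize(s["color"][160:290,170:420,::-1],None,fx=3.2,fy=3.2,interpolation=cv2.INTER_CUBIC);cv2.imwrite("pics/c1.png",c)
E
```

```text
station [537.392 186.218  22.   ]
cold [ 630.06  -260.864   18.   ]
stand [648.819 -65.935  12.   ]
mat [ 471.442 -255.805    6.   ]
jar [473.434 -25.593  68.   ]
60 688.5 ((293.6589050292969, 291.2095642089844), (62.99384689331055, 16.359153747558594), 2.12109637260437)
60 174.5 ((352.0, 281.5), (16.76007080078125, 11.700427055358887), 71.56504821777344)
60 252.5 ((417.85369873046875, 284.1829833984375), (8.43338394165039, 47.320648193359375), 38.65980911254883)
60 255.0 ((301.0, 243.0), (18.0, 18.0), 90.0)
60 995.5 ((384.4281005859375, 243.8980712890625), (38.63430404663086, 27.65549087524414), 76.60750579833984)
60 4629.5 ((224.63211059570312, 222.0066375732422), (73.24860382080078, 71.89407348632812), 69.67686462402344)
60 992.5 ((384.1160583496094, 188.28224182128906), (32.706085205078125, 32.277854919433594), 15.52410888671875)
60 819.5 ((316.75, 182.75001525878906), (31.819805145263672, 32.526912689208984), 45.0)
60 250.0 ((398.48077392578125, 143.09616088867188), (17.062103271484375, 17.25821876525879), 11.309932708740234)
60 461.5 ((267.0787658691406, 140.21632385253906), (2
[... 476 characters left out ...]
0 885.5 ((384.176513671875, 244.20591735839844), (37.350486755371094, 25.46623992919922), 75.96376037597656)
150 2043.5 ((221.0802764892578, 214.97080993652344), (44.2557258605957, 58.779808044433594), 70.01689910888672)
150 908.0 ((227.5, 224.50001525878906), (64.88626861572266, 66.67353057861328), 69.59011840820312)
150 904.5 ((384.2879943847656, 188.163330078125), (32.11726379394531, 30.243759155273438), 15.52410888671875)
150 755.5 ((316.5, 183.0), (30.0, 31.0), 90.0)
150 364.5 ((266.7547302246094, 139.85848999023438), (26.37322425842285, 15.52174186706543), 15.945395469665527)
150 1151.5 ((341.6399841308594, 131.47999572753906), (28.849960327148438, 52.04306411743164), 81.8698959350586)
```

View pics/c1.png

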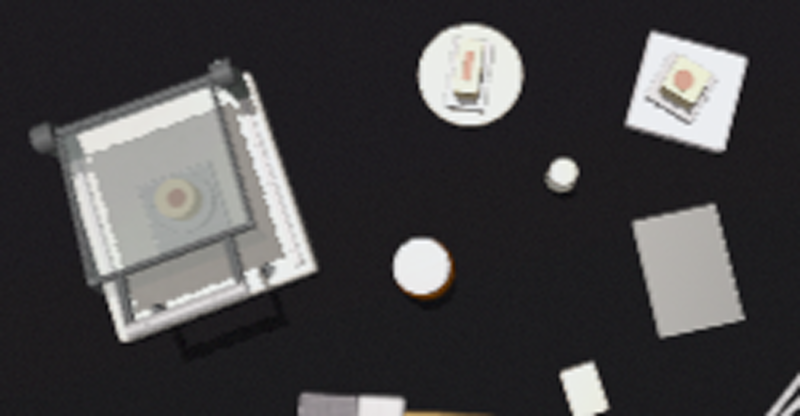

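The crop shows the station's hinge posts at crop (40,135) and (222,70), so its yaw is about 19.6°, and the handle at (235,325). The cold plate is tilted about 15°. Next I look at the station with the wrist camera.

```bash
cat >> h.py <<'E'
def chain(o,wps): # wps: (p,yaw_deg); prints rows each relative to the previous waypoint (assumed reached)
    p,r=np.array(o["ee_pos"]),rot(o["eef_rot"])
    for q,y in wps:
        q=np.array(q,float); r2=down(np.radians(y)); d=(r.inv()*r2).as_rotvec()/np.pi
        print(q,y,"->",np.r_[r.inv().apply(q-p)/200,d].round(4)); p,r=q,r2
E
python3 - <<'E'
from h import *
from workcell import env
chain(env.get_obs(),[((430,420,300),41),((517,242,300),19.6)])
E
```

```text
[430. 420. 300.] 41 -> [-0.967 -0.527 -0.348 -0.001  0.     0.123]
[517. 242. 300.] 19.6 -> [-0.957 -0.256  0.     0.     0.     0.119]
```

{"fn": "step_arm", "kwargs": {"plan": [[[-0.967,-0.527,-0.348,0,0,0.123],[-0.967,-0.527,-0.348,0,0,0.123],[-0.967,-0.527,-0.348,0,0,0.123],[-0.967,-0.527,-0.348,0,0,0.123],[-0.967,-0.527,-0.348,0,0,0.123]]]}}

```text
t: 0.65
ee_pos: [432.0, 417.8, 302.1]
eef_rot: [0.001, 0.416, 0.909, 0.0]
force: [0.2, 0.0, -0.5]
opening: 85.5
grasp_force: 0.0
```

{"fn": "step_arm", "kwargs": {"plan": [[[-0.957,-0.256,0,0,0,0.119],[-0.957,-0.256,0,0,0,0.119],[-0.957,-0.256,0,0,0,0.119],[-0.957,-0.256,0,0,0,0.119],[-0.957,-0.256,0,0,0,0.119]]]}}

```text
t: 1.15
ee_pos: [519.1, 237.0, 300.6]
eef_rot: [0.001, 0.58, 0.815, -0.001]
force: [-0.2, 0.6, 0.4]
opening: 85.6
grasp_force: 0.0
```

Run:
```python
from h import *
from workcell import env
c,K,T,o=wrist(env,"w1");print(o["ee_pos"],o["eef_rot"],K[0],o["t"])
```

```text
[519.078 236.982 300.584] [ 0.001  0.58   0.815 -0.001] [354.888   0.    324.056] 1.15
```

View pics/w1.png

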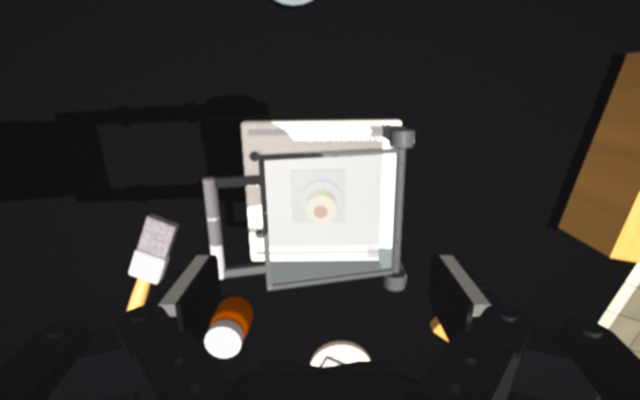

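The wrist view shows the station base's top-left corner at (242,121), the hinge knobs at (402,137) and (396,281), the handle bar from (210,180) to (217,278), and the round block at (320,207).

Run:
```python
from h import *
s=np.load("pics/w1.npz");c=s["color"][105:305,190:430,::-1]
cv2.imwrite("pics/c2.png",cv2.resize(c,None,fx=3,fy=3,interpolation=cv2.INTER_CUBIC))
```

```text
(no output)
```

View pics/c2.png

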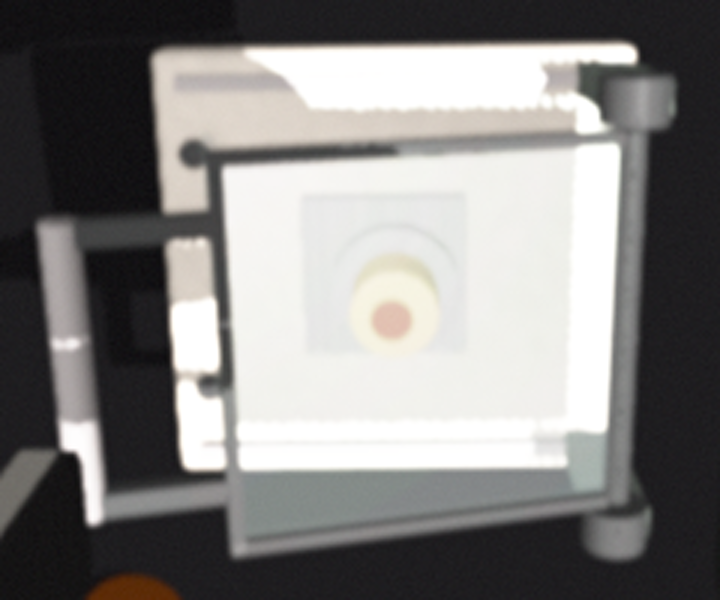

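Run:
```python
from h import *
s=np.load("pics/w1.npz");K,T=s["camera_matrix"],s["pose"]
f=lambda x,y:np.array([x/3+190,y/3+105])
seat=[f(*p) for p in((303,192),(467,192),(467,354),(303,354))]
S=cast(K,T,seat,30);print("seat",S,S.mean(0))
B=cast(K,T,[f(153,47),f(636,43),f(182,468)],22);print("base",B, np.linalg.norm(B[0]-B[1]),np.linalg.norm(B[0]-B[2]))
d=B[1]-B[0];yb=np.degrees(np.arctan2(d[1],d[0]));e=B[0]-B[2];print("yaw",yb,np.degrees(np.arctan2(-e[0],e[1])))
for a,b in((0,1),(3,2)):
  d=S[b]-S[a];print(np.degrees(np.arctan2(d[1],d[0])))
H=cast(K,T,[f(635,100),f(618,510)],90);h=H[0]-H[1];print("hinge",H,np.degrees(np.arctan2(-h[0],h[1])))
yaw=np.radians(19.6);ux=np.array([np.cos(yaw),np.sin(yaw),0]);hc=S.mean(0)+ux*85;hc[2]=90
for z in range(85,150,5):
  P=cast(K,T,[f(58,222),f(92,520)],z);m=P.mean(0);v=m-hc;print(z,m,np.hypot(v@ux,v[2]),np.degrees(np.arctan2(v[2],-v@ux)),np.linalg.norm(P[0]-P[1]),"lat",v@np.array([-ux[1],ux[0],0]))
```

```text
seat [[488.451 208.183  30.   ]
 [549.818 229.53   30.   ]
 [573.413 165.292  30.   ]
 [509.235 142.97   30.   ]] [530.229 186.494  30.   ]
base [[415.795 241.922  22.   ]
 [592.483 305.003  22.   ]
 [475.719  71.959  22.   ]] 187.61140895264293 180.21767278522492
yaw 19.647656357074933 19.421114385542868
19.180695124696843
19.178582749571582
hinge [[583.851 287.707  90.   ]
 [636.377 145.957  90.   ]] 20.332338392152387
85 [432.652 128.841  85.   ] 196.32681574070142 -1.4593517149860333 115.4587112161033 lat -21.5804853259649
90 [433.542 131.285  90.   ] 194.60450419999628 0.0 113.84966624035387 lat -19.57668742053844
95 [434.433 133.729  95.   ] 193.01064646881636 1.4844308043722014 112.24062126460446 lat -17.572889515111978
100 [435.323 136.173 100.   ] 191.54844913242027 2.9925503518909538 110.631576288855 lat -15.56909160968554
105 [436.213 138.617 105.   ] 190.22094837083895 4.522792550231259 109.02253131310559 lat -13.565293704259044
110 [437.104 141.061 110.   ] 189.0309819910703 6.073419074085709 107.41348633735618 lat -11.561495798832604
115 [437.994 143.505 115.   ] 187.9811618893135 7.642525831273492 105.80444136160673 lat -9.557697893406143
120 [438.885 145.949 120.   ] 187.07384749703854 9.228052483948371 104.1953963858573 lat -7.553899987979708
125 [439.775 148.393 125.   ] 186.31112078664313 10.827795034716159 102.58635141010791 lat -5.550102082553234
130 [440.665 150.837 130.   ] 185.69476341444314 12.439421385132954 100.97730643435845 lat -3.5463041771268
135 [441.556 153.281 135.   ] 185.2262365585877 14.060489666485854 99.36826145860901 lat -1.5425062717003122
140 [442.446 155.725 140.   ] 184.9066639662041 15.688469035721686 97.75921648285961 lat 0.46129163372616155
145 [443.336 158.17  145.   ] 184.73681865806978 17.320762529185412 96.15017150711014 lat 2.465089539152596
```

Run:
```python
from h import *
from workcell import env
chain(env.get_obs(),[((442.3,156,200),19.5),((442.3,156,119),19.5)])
```

```text
[442.3 156.  200. ] 19.5 -> [-0.269 -0.495  0.503 -0.     0.    -0.002]
[442.3 156.  119. ] 19.5 -> [0.    0.    0.405 0.    0.    0.   ]
```

{"fn": "step_arm", "kwargs": {"plan": [[[-0.269,-0.495,0.503,0,0,-0.002],[-0.269,-0.495,0.503,0,0,-0.002],[-0.269,-0.495,0.503,0,0,-0.002],[-0.269,-0.495,0.503,0,0,-0.002],[-0.269,-0.495,0.503,0,0,-0.002]]], "gripper": 0.55}}

```text
t: 1.7
ee_pos: [439.0, 158.5, 198.1]
eef_rot: [-0.002, 0.574, 0.819, -0.001]
force: [0.0, 0.9, 0.9]
opening: 38.6
grasp_force: 0.0
```

Run:
```python
from h import *
from workcell import env
c,K,T,o=wrist(env,"w2");print(o["ee_pos"],o["eef_rot"],o["opening"])
```

```text
[439.025 158.466 198.051] [-0.002  0.574  0.819 -0.001] 38.603912797313704
```

View pics/w2.png

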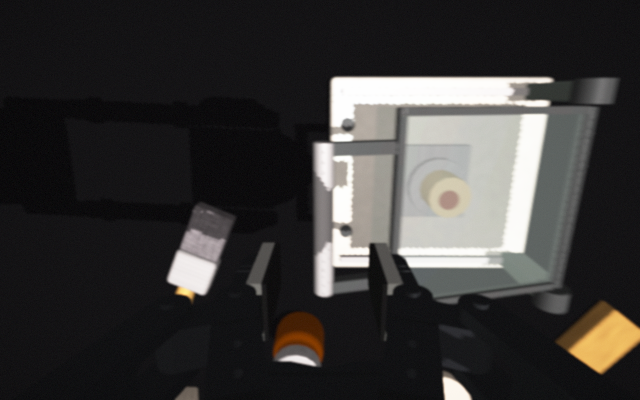

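The handle runs from (323,145) to (323,294), between the fingers' line. The round block is at (449,200).

Run:
```python
from h import *
from workcell import env
A=np.load("pics/w1.npz");B=np.load("pics/w2.npz")
f=lambda x,y:np.array([x/3+190,y/3+105])
def tri(a,b):
    M=np.zeros((3,3));v=np.zeros(3)
    for s,p in((A,a),(B,b)):
        d=cast(s["camera_matrix"],s["pose"],p,0)[0]-s["pose"][:3,3];d/=np.linalg.norm(d);Q=np.eye(3)-np.outer(d,d);M+=Q;v+=Q@s["pose"][:3,3]
    return np.linalg.solve(M,v)
print(tri(f(58,222),(323,145)),tri(f(92,520),(323,294)),tri(f(75,371),(323,219.5)))
o=env.get_obs();print(o["ee_pos"],o["qvel"],o["t"])
# view 2 seat corners; block top centre (z=70)
print("seat",cast(B["camera_matrix"],B["pose"],[(407,145),(470,145),(470,216),(407,216)],30).mean(0))
print("blk",cast(A["camera_matrix"],A["pose"],f(391,320),70),cast(B["camera_matrix"],B["pose"],(449,200),70))
for z in(125,130,135): 
  P=cast(B["camera_matrix"],B["pose"],[(323,145),(323,294)],z);print(P.mean(0),np.linalg.norm(P[0]-P[1]))
chain(o,[((442.3,156,119),19.5)])
```

```text
[424.319 197.99  132.296] [458.568 104.476 132.632] [440.593 153.85  132.949]
[441.679 159.428 200.482] [ 0.005  0.004 -0.077 -0.002 -0.003 -0.003] 1.75
seat [538.382 187.916  30.   ]
blk [[534.737 182.082  70.   ]] [[537.033 181.752  70.   ]]
[442.79  147.717 125.   ] 102.83276230420128
[442.179 149.504 130.   ] 100.45781689750297
[441.567 151.292 135.   ] 98.08287149080469
[442.3 156.  119. ] 19.5 -> [-0.017 -0.003  0.407  0.    -0.     0.002]
```

Run:
```python
from h import *
from workcell import env
o=env.get_obs();chain(o,[((441.5,153,117),19.5)])
# arc rows from a0 relative, tool axes: y=station x (out), z=down
a0=.235
for a in np.arange(.355,1.95,.12): print(round(a,3),"y",round((np.cos(a0)-np.cos(a))*185/200,4),"z",round(-(np.sin(a)-np.sin(a0))*185/200,4))
```

```text
[441.5 153.  117. ] 19.5 -> [-0.03  -0.012  0.417  0.    -0.     0.002]
0.355 y 0.0323 z -0.1061
0.475 y 0.077 z -0.2077
0.595 y 0.1335 z -0.3031
0.715 y 0.2011 z -0.3911
0.835 y 0.2787 z -0.4703
0.955 y 0.3653 z -0.5397
1.075 y 0.4595 z -0.5982
1.195 y 0.5601 z -0.6451
1.315 y 0.6655 z -0.6795
1.435 y 0.7743 z -0.7011
1.555 y 0.885 z -0.7095
1.675 y 0.9958 z -0.7046
1.795 y 1.1052 z -0.6865
1.915 y 1.2117 z -0.6554
```

{"fn": "step_arm", "kwargs": {"plan": [[[-0.03,-0.012,0.15,0,0,0.002],[-0.03,-0.012,0.3,0,0,0.002],[-0.03,-0.012,0.417,0,0,0.002],[-0.03,-0.012,0.417,0,0,0.002],[-0.03,-0.012,0.417,0,0,0.002]]]}}

```text
t: 2.25
ee_pos: [443.6, 153.3, 118.7]
eef_rot: [0.001, 0.577, 0.817, 0.001]
force: [0.3, 0.6, 0.2]
opening: 38.6
grasp_force: 0.0
```

{"fn": "step_arm", "kwargs": {"plan": [[[0,0,0,0,0,0],[0,0,0,0,0,0],[0,0,0,0,0,0],[0,0,0,0,0,0],[0,0,0,0,0,0]]], "gripper": 1}}

```text
t: 2.75
ee_pos: [439.4, 151.5, 117.4]
eef_rot: [-0.001, 0.577, 0.817, -0.002]
force: [-6.3, -2.5, 1.8]
opening: 9.4
grasp_force: 58.5
```

{"fn": "step_arm", "kwargs": {"plan": [[[0,0.032,-0.106,0,0,0],[0,0.077,-0.208,0,0,0],[0,0.134,-0.303,0,0,0],[0,0.201,-0.391,0,0,0],[0,0.279,-0.47,0,0,0]]]}}

```text
t: 3.25
ee_pos: [487.8, 168.9, 212.1]
eef_rot: [-0.005, 0.577, 0.817, -0.006]
force: [-20.8, -6.1, 16.3]
opening: 9.3
grasp_force: 59.0
```

{"fn": "step_arm", "kwargs": {"plan": [[[0,0.067,-0.082,0,0,0],[0,0.159,-0.144,0,0,0],[0,0.258,-0.194,0,0,0],[0,0.362,-0.232,0,0,0],[0,0.47,-0.258,0,0,0]]]}}

```text
t: 3.75
ee_pos: [582.5, 203.0, 266.0]
eef_rot: [-0.001, 0.577, 0.817, 0.001]
force: [-4.3, -0.6, 0.0]
opening: 9.7
grasp_force: 58.6
```

{"fn": "step_arm", "kwargs": {"plan": [[[0,0.11,-0.012,0,0,0],[0,0.221,-0.011,0,0,0],[0,0.331,0.003,0,0,0],[0,0.421,0.025,0,0,0],[0,0.421,0.025,0,0,0]]]}}

```text
t: 4.25
ee_pos: [664.8, 232.5, 260.2]
eef_rot: [0.001, 0.577, 0.817, 0.003]
force: [0.7, 3.9, 4.4]
opening: 9.0
grasp_force: 60.5
```

{"fn": "step_arm", "kwargs": {"plan": [[[0,0,0,0,0,0],[0,0,0,0,0,0],[0,0,0,0,0,0],[0,0,0,0,0,0]]], "gripper": 0.5}}

```text
t: 4.65
ee_pos: [661.7, 229.8, 257.5]
eef_rot: [-0.0, 0.577, 0.817, -0.0]
force: [0.5, -0.1, -0.9]
opening: 43.0
grasp_force: 0.0
```

{"fn": "step_arm", "kwargs": {"plan": [[[0,0,-0.22,0,0,0],[0,0,-0.44,0,0,0],[0,0,-0.44,0,0,0]]]}}

```text
t: 4.95
ee_pos: [664.8, 230.8, 354.7]
eef_rot: [0.004, 0.577, 0.817, 0.005]
force: [-0.2, -0.3, 0.5]
opening: 43.1
grasp_force: 0.0
```

{"fn": "step_arm", "kwargs": {"plan": [[[0.307,-0.687,0,0,0,0],[0.307,-0.687,0,0,0,0],[0.307,-0.687,0.175,0,0,0],[0.307,-0.687,0.175,0,0,0],[0.307,-0.687,0.175,0,0,0]]], "gripper": 0}}

```text
t: 5.45
ee_pos: [509.6, 241.7, 308.8]
eef_rot: [-0.001, 0.576, 0.817, -0.001]
force: [0.3, 0.2, 0.5]
opening: 85.4
grasp_force: 0.0
```

{"fn": "step_arm", "kwargs": {"plan": [[[0,0,0,0,0,0],[0,0,0,0,0,0]]]}}

```text
t: 5.65
ee_pos: [514.3, 242.4, 312.3]
eef_rot: [0.001, 0.577, 0.817, 0.001]
force: [1.0, -0.7, 0.2]
opening: 85.4
grasp_force: 0.0
```

Run:
```python
from h import *
from workcell import env
c,K,T,o=wrist(env,"w3");print(o["ee_pos"],o["eef_rot"],o["opening"],o["qvel"])
cv2.imwrite("pics/c3.png",cv2.resize(c[80:330,190:460,::-1],None,fx=2.4,fy=2.4,interpolation=cv2.INTER_CUBIC))
```

```text
[514.308 242.363 312.282] [0.001 0.577 0.817 0.001] 85.43451392880489 [-0.003  0.006 -0.003  0.002  0.002  0.001]
```

View pics/c3.png

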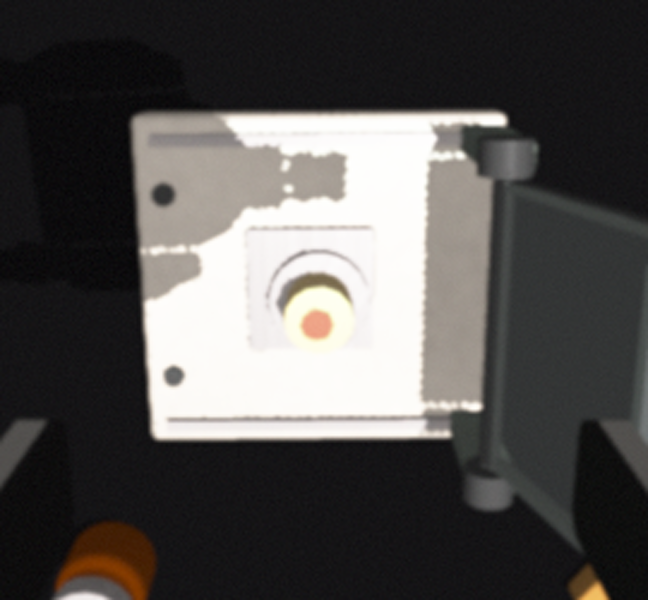

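The station is open and clear: seat corners at crop (247,227) to (376,350), base corners (133,114), (507,112) and (153,440), and the wax top at about (318,320).

Run:
```python
from h import *
from workcell import env
s=np.load("pics/w3.npz");K,T=s["camera_matrix"],s["pose"]
f=lambda x,y:np.array([x/2.4+190,y/2.4+80])
S=cast(K,T,[f(247,227),f(376,227),f(376,350),f(250,350)],30);print("seat",S.mean(0),[np.linalg.norm(S[i]-S[i-1]) for i in range(4)],S)
B=cast(K,T,[f(133,114),f(507,112),f(153,440)],22);d=B[1]-B[0];print("base mid",(B[1]+B[2])/2,np.linalg.norm(d),np.linalg.norm(B[2]-B[0]),np.degrees(np.arctan2(d[1],d[0])))
im=s["color"].astype(int)
hsv=cv2.cvtColor(s["color"],cv2.COLOR_RGB2HSV)
for nm,m in(("red",(im[:,:,0]-im[:,:,2]>60)&(im[:,:,0]>150)),("cream",(im[:,:,0]-im[:,:,2]>18)&(im[:,:,0]>200))):
  m=m.astype(np.uint8);m[:170]=0;m[235:]=0;m[:,:290]=0;m[:,350:]=0
  c=max(cv2.findContours(m,0,2)[0],key=cv2.contourArea);print(nm,cv2.contourArea(c),cv2.minEnclosingCircle(c));p=cv2.minEnclosingCircle(c)[0];print(cast(K,T,p,70))
```

```text
seat [531.374 185.345  30.   ] [np.float64(67.13768292947624), np.float64(65.97386729600436), np.float64(67.19283542322522), np.float64(67.22038461017885)] [[488.789 205.922  30.   ]
 [551.    227.885  30.   ]
 [574.553 164.956  30.   ]
 [511.153 142.618  30.   ]]
base mid [535.242 186.917  22.   ] 187.69274867574742 180.24900918630647 19.779117531595706
red 118.0 ((321.5909118652344, 215.0), 6.66643762588501)
[[534.843 181.358  70.   ]]
cream 322.5 ((322.2523498535156, 210.6168212890625), 15.25723648071289)
[[533.794 186.62   70.   ]]
```

Run:
```python
from h import *
from workcell import env
s=np.load("pics/w3.npz");K,T=s["camera_matrix"],s["pose"]
print(cast(K,T,(319/2.4+190,302/2.4+80),40))
chain(env.get_obs(),[((534.5,182,130),19.5),((534.5,182,44),19.5)])
```

```text
[[535.832 183.225  40.   ]]
[534.5 182.  130. ] 19.5 -> [-0.318 -0.008  0.911  0.001  0.    -0.   ]
[534.5 182.   44. ] 19.5 -> [0.   0.   0.43 0.   0.   0.  ]
```

{"fn": "step_arm", "kwargs": {"plan": [[[-0.318,-0.005,0.22,0,0,0],[-0.318,-0.005,0.45,0,0,0],[-0.318,-0.005,0.69,0,0,0],[-0.318,-0.005,0.911,0,0,0],[-0.318,-0.005,0.911,0,0,0]]]}}

```text
t: 6.2
ee_pos: [528.7, 179.7, 121.8]
eef_rot: [-0.004, 0.578, 0.816, -0.005]
force: [-1.4, 0.5, -0.7]
opening: 85.3
grasp_force: 0.0
```

{"fn": "step_arm", "kwargs": {"plan": [[[0,0,0.15,0,0,0],[0,0,0.3,0,0,0],[0,0,0.43,0,0,0],[0,0,0.43,0,0,0],[0,0,0.43,0,0,0]]]}}

```text
t: 6.7
ee_pos: [534.3, 182.3, 44.1]
eef_rot: [0.001, 0.577, 0.817, 0.001]
force: [-0.8, 0.5, 0.9]
opening: 85.6
grasp_force: 0.0
```

{"fn": "step_arm", "kwargs": {"plan": [[[0,0,0,0,0,0],[0,0,0,0,0,0],[0,0,0,0,0,0],[0,0,0,0,0,0],[0,0,0,0,0,0]]], "gripper": 1}}

```text
t: 7.2
ee_pos: [533.6, 182.2, 43.9]
eef_rot: [0.001, 0.577, 0.817, 0.001]
force: [-0.7, -0.2, 5.5]
opening: 32.2
grasp_force: 60.1
```

Run:
```python
from h import *
from workcell import env
chain(env.get_obs(),[((533.6,182.2,230),19.5),((565,5,310),2),((590,-170,330),-15)])
```

```text
[533.6 182.2 230. ] 19.5 -> [-0.     0.003 -0.93   0.001  0.     0.   ]
[565.   5. 310.] 2 -> [-0.888 -0.148 -0.4    0.     0.     0.097]
[ 590. -170.  330.] -15 -> [-0.879  0.094 -0.1    0.     0.     0.094]
```

{"fn": "step_arm", "kwargs": {"plan": [[[0,0,-0.2,0,0,0],[0,0,-0.43,0,0,0],[0,0,-0.68,0,0,0],[0,0,-0.93,0,0,0],[0,0,-0.93,0,0,0]]]}}

```text
t: 7.7
ee_pos: [537.2, 183.3, 237.7]
eef_rot: [0.005, 0.577, 0.817, 0.006]
force: [0.7, -0.4, -0.5]
opening: 32.2
grasp_force: 59.9
```

{"fn": "step_arm", "kwargs": {"plan": [[[-0.888,-0.148,-0.4,0,0,0.097],[-0.888,-0.148,-0.4,0,0,0.097],[-0.888,-0.148,-0.4,0,0,0.097],[-0.888,-0.148,-0.4,0,0,0.097],[-0.888,-0.148,-0.4,0,0,0.097]]]}}

```text
t: 8.2
ee_pos: [565.7, -0.4, 311.1]
eef_rot: [0.003, 0.696, 0.718, 0.001]
force: [0.5, 0.4, -1.0]
opening: 32.5
grasp_force: 59.9
```

{"fn": "step_arm", "kwargs": {"plan": [[[-0.879,0.094,-0.1,0,0,0.094],[-0.879,0.094,-0.1,0,0,0.094],[-0.879,0.094,-0.1,0,0,0.094],[-0.879,0.094,-0.1,0,0,0.094],[-0.879,0.094,-0.1,0,0,0.094]]]}}

```text
t: 8.7
ee_pos: [588.9, -173.5, 327.1]
eef_rot: [-0.0, 0.794, 0.608, -0.001]
force: [0.2, 0.6, -1.0]
opening: 32.1
grasp_force: 59.9
```

{"fn": "step_arm", "kwargs": {"plan": [[[0,0,0,0,0,0],[0,0,0,0,0,0],[0,0,0,0,0,0]]]}}

```text
t: 9.0
ee_pos: [588.7, -168.8, 327.8]
eef_rot: [-0.001, 0.792, 0.61, -0.0]
force: [-0.3, 0.2, -0.9]
opening: 32.3
grasp_force: 59.9
```

Run:
```python
from h import *
from workcell import env
c,K,T,o=wrist(env,"w4");print(o["ee_pos"],o["eef_rot"],o["opening"],o["qvel"])
```

```text
[ 588.7   -168.802  327.77 ] [-0.001  0.792  0.61  -0.   ] 32.34060204762562 [-0.002 -0.004 -0.007 -0.004 -0.    -0.002]
```

View pics/w4.png

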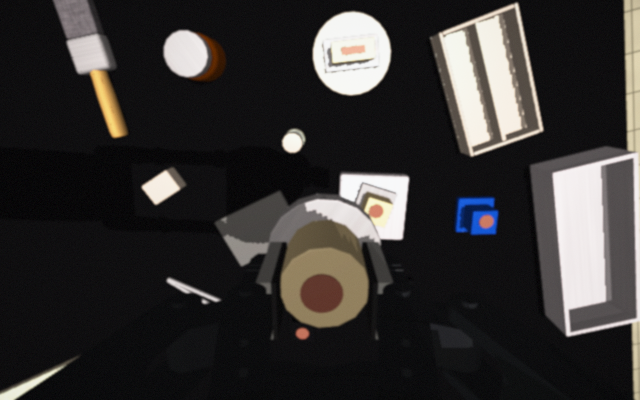

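In this view the stand is at (352,53) with the long block at (352,50), the cold plate at (374,206) is partly hidden behind the held block, and the mat's left corner is at (217,224). I'll take the mat position from the top camera.

Run:
```python
from h import *
from workcell import env
s=np.load("pics/top0.npz");K,T=s["camera_matrix"],s["pose"]
print("mat",cast(K,T,(384.3,244),6),cast(K,T,cv2.boxPoints(((384.43,243.9),(38.63,27.66),76.6)),6)[:,:2])
print("cold",cast(K,T,(384.2,188.2),18),"stand",cast(K,T,(316.6,182.9),12),"jar",cast(K,T,(301.2,243),68))
s=np.load("pics/w4.npz");K,T=s["camera_matrix"],s["pose"];im=s["color"]
m=(im.min(2)>110).astype(np.uint8);m[100:]=0;m[:,:305]=0;m[:,400:]=0
c=max(cv2.findContours(m,0,2)[0],key=cv2.contourArea);e=cv2.fitEllipse(cv2.convexHull(c));print("stand ell",e,cast(K,T,e[0],12))
print("mat corners w4",cast(K,T,[(217,224),(283,192),(241,266)],6))
print("cold corners",cast(K,T,[(340,173),(409,175),(405,240)],18))
o=env.get_obs();chain(o,[((472,-254,180),-12),((472,-254,22),-12)])
```

```text
mat [[ 471.465 -253.837    6.   ]] [[ 516.281 -205.292]
 [ 533.602 -282.441]
 [ 427.953 -302.309]
 [ 411.192 -226.587]]
cold [[ 629.507 -258.551   18.   ]] stand [[649.132 -64.778  12.   ]] jar [[473.459 -23.463  68.   ]]
stand ell ((351.3968505859375, 52.92665100097656), (78.05290222167969, 83.83631896972656), 7.731988430023193) [[651.288 -63.774  12.   ]]
mat corners w4 [[ 418.262 -232.163    6.   ]
 [ 520.688 -211.12     6.   ]
 [ 430.116 -302.28     6.   ]]
cold corners [[ 602.226 -202.503   18.   ]
 [ 688.792 -228.024   18.   ]
 [ 666.045 -316.915   18.   ]]
[ 472. -254.  180.] -12 -> [-0.56  -0.456  0.74  -0.    -0.    -0.015]
[ 472. -254.   22.] -12 -> [0.   0.   0.79 0.   0.   0.  ]
```

{"fn": "step_arm", "kwargs": {"plan": [[[-0.568,-0.446,0.3,0,0,0],[-0.568,-0.446,0.5,0,0,0],[-0.568,-0.446,0.74,0,0,0],[-0.568,-0.446,0.74,0,0,0],[-0.568,-0.446,0.74,0,0,0]]]}}

```text
t: 9.55
ee_pos: [468.5, -255.5, 174.8]
eef_rot: [-0.004, 0.793, 0.609, -0.002]
force: [-0.4, 1.2, -1.4]
opening: 32.4
grasp_force: 60.0
```

{"fn": "step_arm", "kwargs": {"plan": [[[0,0,0.24,0,0,0],[0,0,0.48,0,0,0],[0,0,0.66,0,0,0],[0,0,0.74,0,0,0],[0,0,0.74,0,0,0]]]}}

```text
t: 10.05
ee_pos: [472.7, -255.5, 30.2]
eef_rot: [-0.002, 0.792, 0.61, -0.001]
force: [-0.0, 0.7, -0.8]
opening: 32.2
grasp_force: 60.0
```

{"fn": "step_arm", "kwargs": {"plan": [[[0,0,0,0,0,0],[0,0,0,0,0,0]]]}}

```text
t: 10.25
ee_pos: [475.9, -258.2, 34.7]
eef_rot: [0.002, 0.792, 0.61, 0.001]
force: [-0.5, -0.7, 0.0]
opening: 32.5
grasp_force: 60.0
```

{"fn": "step_arm", "kwargs": {"plan": [[[0,0,0.03,0,0,0],[0,0,0.045,0,0,0],[0,0,0.06,0,0,0],[0,0,0.06,0,0,0],[0,0,0.06,0,0,0]]]}}

```text
t: 10.75
ee_pos: [473.4, -257.4, 20.2]
eef_rot: [-0.0, 0.793, 0.61, -0.0]
force: [-0.1, 0.7, -0.9]
opening: 32.4
grasp_force: 60.2
```

{"fn": "step_arm", "kwargs": {"plan": [[[0,0,0,0,0,0],[0,0,0,0,0,0]]]}}

```text
t: 10.95
ee_pos: [473.6, -257.4, 20.3]
eef_rot: [-0.0, 0.793, 0.61, -0.0]
force: [0.4, -0.3, -1.4]
opening: 32.2
grasp_force: 60.2
```

{"fn": "step_arm", "kwargs": {"plan": [[[0,0,0.006,0,0,0],[0,0,0.006,0,0,0]]]}}

```text
t: 11.15
ee_pos: [473.7, -257.5, 19.9]
eef_rot: [0.0, 0.793, 0.61, -0.0]
force: [-2.1, 1.1, 4.2]
opening: 32.4
grasp_force: 60.7
```

{"fn": "step_arm", "kwargs": {"plan": [[[0,0,0,0,0,0],[0,0,0,0,0,0],[0,0,0,0,0,0],[0,0,0,0,0,0],[0,0,0,0,0,0]]], "gripper": 0}}

```text
t: 11.65
ee_pos: [473.5, -257.3, 19.0]
eef_rot: [-0.0, 0.793, 0.61, -0.0]
force: [-0.1, -0.4, 0.7]
opening: 85.3
grasp_force: 0.0
```

{"fn": "step_arm", "kwargs": {"plan": [[[0,0,-0.2,0,0,0],[0,0,-0.4,0,0,0],[0,0,-0.65,0,0,0],[0,0,-0.8,0,0,0],[0,0,-0.8,0,0,0]]]}}

```text
t: 12.15
ee_pos: [477.1, -259.6, 185.5]
eef_rot: [0.005, 0.793, 0.61, 0.002]
force: [-0.2, 0.2, 0.3]
opening: 85.5
grasp_force: 0.0
```

{"fn": "step_arm", "kwargs": {"plan": [[[0.487,0.731,-0.6,0,0,0],[0.487,0.731,-0.6,0,0,0],[0.487,0.731,-0.6,0,0,0],[0.487,0.731,-0.6,0,0,0],[0.487,0.731,-0.6,0,0,0]]]}}

```text
t: 12.65
ee_pos: [644.3, -199.4, 301.6]
eef_rot: [0.002, 0.792, 0.611, 0.002]
force: [0.7, -0.1, -0.7]
opening: 85.2
grasp_force: 0.0
```

{"fn": "step_arm", "kwargs": {"plan": [[[0,0,0,0,0,0],[0,0,0,0,0,0],[0,0,0,0,0,0]]]}}

```text
t: 12.95
ee_pos: [637.6, -201.1, 296.5]
eef_rot: [-0.002, 0.793, 0.609, -0.001]
force: [-0.6, 0.0, 0.1]
opening: 85.3
grasp_force: 0.0
```

Run:
```python
from h import *
from workcell import env
c,K,T,o=wrist(env,"w5");print(o["ee_pos"],o["eef_rot"],o["opening"],o["qvel"])
cv2.imwrite("pics/c5.png",cv2.resize(c[0:300,130:530,::-1],None,fx=2,fy=2,interpolation=cv2.INTER_CUBIC))
```

```text
[ 637.604 -201.073  296.546] [-0.002  0.793  0.609 -0.001] 85.34424600481391 [-0.004 -0.006 -0.003  0.003  0.     0.002]
```

View pics/c5.png

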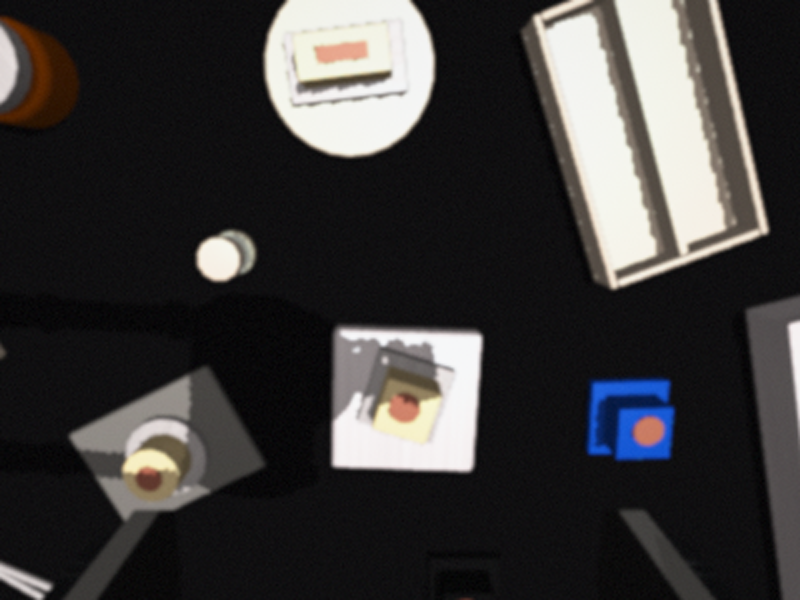

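Crop scale is 2 with offset (130,0). The square block's red spot is at (404,407), its chuck corners are (381,347), (454,370) and (359,418), and the plate corners are (334,328), (483,331), (474,472) and (332,467). The round block stands well on the mat, and the long block sits on the stand near (340,60).

Run:
```python
from h import *
from workcell import env
s=np.load("pics/w5.npz");K,T=s["camera_matrix"],s["pose"];im=s["color"].astype(int)
f=lambda x,y:np.array([x/2+130,y/2])
ang=lambda a,b:np.degrees(np.arctan2(*(b-a)[[1,0]]))
P=cast(K,T,[f(334,328),f(483,331),f(474,472),f(332,467)],18);print("plate",P.mean(0),ang(P[0],P[1]),ang(P[3],P[2]),[np.linalg.norm(P[i]-P[i-1]) for i in range(4)])
C=cast(K,T,[f(381,347),f(454,370),f(359,418)],28);print("chuck mid",(C[1]+C[2])/2,ang(C[0],C[1]),ang(C[2],C[0]),np.linalg.norm(C[1]-C[0]),np.linalg.norm(C[2]-C[0]))
W=cast(K,T,[f(384,381),f(441,394),f(429,444),f(374,430)],58);print("wax top",W.mean(0),[ang(W[i-1],W[i]) for i in range(4)],[np.linalg.norm(W[i]-W[i-1]) for i in range(4)])
print("red",cast(K,T,f(404,407),58))
# masks
for nm,m,box,z in (("sqcream",(im[:,:,0]>190)&(im[:,:,0]-im[:,:,2]>35),(310,360,170,235),58),("longcream",(im[:,:,0]>190)&(im[:,:,0]-im[:,:,2]>25),(265,335,0,50),52)):
  q=np.zeros_like(m);x0,x1,y0,y1=box;q[y0:y1,x0:x1]=m[y0:y1,x0:x1]
  c=max(cv2.findContours(q.astype(np.uint8),0,2)[0],key=cv2.contourArea);r=cv2.minAreaRect(c);b=cast(K,T,cv2.boxPoints(r),z)
  print(nm,r,b.mean(0),[ang(b[i-1],b[i]) for i in range(2)],[np.linalg.norm(b[i]-b[i-1]) for i in range(2)])
o=cast(K,T,[f(286,32),f(400,20),f(408,93),f(294,104)],22);print("long chuck",o.mean(0),ang(o[0],o[1]),ang(o[3],o[2]),[np.linalg.norm(o[i]-o[i-1]) for i in range(4)])
g=im.min(2)>110;g[:,:258]=0;g[:,352:]=0;g[82:]=0
c=max(cv2.findContours(g.astype(np.uint8),0,2)[0],key=cv2.contourArea)[:,0];w=cast(K,T,c[c[:,1]>1],12)[:,:2]
A=np.c_[2*w,np.ones(len(w))];x=np.linalg.lstsq(A,(w**2).sum(1),rcond=None)[0];print("stand",x[:2],np.sqrt(x[2]+x[:2]@x[:2]))
```

```text
plate [ 633.218 -259.577   18.   ] -16.021127317429098 -16.969084850509077 [np.float64(90.17070787872325), np.float64(89.94139090986752), np.float64(91.66399618925684), np.float64(90.85148107350703)]
chuck mid [ 635.129 -252.168   28.   ] -32.719461065215015 58.10171458328123 45.87098042013795 46.3937903596484
wax top [ 634.601 -254.043   58.   ] [np.float64(63.880108252815056), np.float64(-28.142552936830345), np.float64(-116.71896208405637), np.float64(150.08901335254373)] [np.float64(29.486660737305893), np.float64(32.8176789622056), np.float64(30.482185651281192), np.float64(32.549750236129974)]
red [[ 633.774 -250.442   58.   ]]
sqcream ((332.6559753417969, 205.6468048095703), (28.8305721282959, 24.61613655090332), 16.699241638183594) [ 633.825 -253.242   58.   ] [np.float64(147.5590457503568), np.float64(58.889671039384396)] [np.float64(33.07664838412219), np.float64(28.93100549088442)]
longcream ((300.2095947265625, 25.57205581665039), (10.837424278259277, 28.018705368041992), 82.40535736083984) [649.428 -63.914  52.   ] [np.float64(81.72460015656935), np.float64(-8.035196915379911)] [np.float64(9.89822197364136), np.float64(27.908237481187204)]
long chuck [650.656 -64.976  22.   ] -9.506353929860543 -9.803499468490376 [np.float64(35.96696988977426), np.float64(61.178932368814145), np.float64(36.30750951431961), np.float64(62.74427955780959)]
stand [650.972 -65.232] 46.591464486212786
```

Run:
```python
from h import *
from workcell import env
chain(env.get_obs(),[((634.5,-252.8,120),-32),((634.5,-252.8,32),-32),((634.5,-252.8,232),-32),((620,-90,300),-8),((570,80,300),10),((531.4,185.3,260),19.5)])
```

```text
[ 634.5 -252.8  120. ] -32 -> [-0.254  0.054  0.884 -0.001  0.     0.095]
[ 634.5 -252.8   32. ] -32 -> [0.   0.   0.44 0.   0.   0.  ]
[ 634.5 -252.8  232. ] -32 -> [ 0.  0. -1.  0.  0.  0.]
[620. -90. 300.] -8 -> [ 0.652 -0.493 -0.34   0.     0.    -0.133]
[570.  80. 300.] 10 -> [ 0.807 -0.366  0.     0.     0.    -0.1  ]
[531.4 185.3 260. ] 19.5 -> [ 0.552 -0.099  0.2    0.     0.    -0.053]
```

{"fn": "step_arm", "kwargs": {"plan": [[[-0.254,0.054,0.3,0,0,0.095],[-0.254,0.054,0.5,0,0,0.095],[-0.254,0.054,0.7,0,0,0.095],[-0.254,0.054,0.884,0,0,0.095],[-0.254,0.054,0.884,0,0,0.095]]]}}

```text
t: 13.5
ee_pos: [629.8, -250.9, 113.0]
eef_rot: [-0.007, 0.875, 0.484, -0.005]
force: [-1.8, 0.2, -0.8]
opening: 85.6
grasp_force: 0.0
```

{"fn": "step_arm", "kwargs": {"plan": [[[0,0,0.1,0,0,0],[0,0,0.2,0,0,0],[0,0,0.3,0,0,0],[0,0,0.4,0,0,0],[0,0,0.4,0,0,0]]]}}

```text
t: 14.0
ee_pos: [635.5, -252.2, 41.4]
eef_rot: [-0.001, 0.875, 0.485, -0.001]
force: [-0.3, -0.0, -0.9]
opening: 85.2
grasp_force: 0.0
```

{"fn": "step_arm", "kwargs": {"plan": [[[0,0,0,0,0,0],[0,0,0,0,0,0],[0,0,0,0,0,0]]]}}

```text
t: 14.3
ee_pos: [638.6, -253.3, 44.6]
eef_rot: [0.001, 0.874, 0.485, 0.001]
force: [-0.1, 1.3, 0.2]
opening: 85.2
grasp_force: 0.0
```

{"fn": "step_arm", "kwargs": {"plan": [[[0,0,0.02,0,0,0],[0,0,0.04,0,0,0],[0,0,0.05,0,0,0],[0,0,0.05,0,0,0],[0,0,0.05,0,0,0]]]}}

```text
t: 14.8
ee_pos: [637.0, -252.5, 31.9]
eef_rot: [-0.0, 0.874, 0.485, -0.0]
force: [-0.3, 0.1, 0.3]
opening: 85.3
grasp_force: 0.0
```

{"fn": "step_arm", "kwargs": {"plan": [[[0,0,0,0,0,0],[0,0,0,0,0,0],[0,0,0,0,0,0]]]}}

```text
t: 15.1
ee_pos: [637.4, -252.7, 32.4]
eef_rot: [0.0, 0.874, 0.485, 0.0]
force: [0.6, 0.2, -0.8]
opening: 85.2
grasp_force: 0.0
```

{"fn": "step_arm", "kwargs": {"plan": [[[-0.008,-0.012,0,0,0,0],[-0.008,-0.012,0,0,0,0],[-0.008,-0.012,0,0,0,0]]]}}

```text
t: 15.4
ee_pos: [634.2, -252.7, 32.3]
eef_rot: [-0.0, 0.874, 0.485, -0.0]
force: [-0.6, 0.1, 0.2]
opening: 85.1
grasp_force: 0.0
```

{"fn": "step_arm", "kwargs": {"plan": [[[0,0,0,0,0,0],[0,0,0,0,0,0],[0,0,0,0,0,0],[0,0,0,0,0,0],[0,0,0,0,0,0]]], "gripper": 1}}

```text
t: 15.9
ee_pos: [634.7, -252.8, 32.6]
eef_rot: [0.0, 0.874, 0.485, 0.0]
force: [0.2, -0.2, -0.4]
opening: 31.1
grasp_force: 60.4
```

{"fn": "step_arm", "kwargs": {"plan": [[[0,0,-0.2,0,0,0],[0,0,-0.4,0,0,0],[0,0,-0.6,0,0,0],[0,0,-0.8,0,0,0],[0,0,-1,0,0,0]]]}}

```text
t: 16.4
ee_pos: [633.9, -252.5, 233.4]
eef_rot: [-0.0, 0.874, 0.485, -0.0]
force: [0.1, -0.4, -1.2]
opening: 31.2
grasp_force: 60.5
```

{"fn": "step_arm", "kwargs": {"plan": [[[0.652,-0.493,-0.34,0,0,-0.133],[0.652,-0.493,-0.34,0,0,-0.133],[0.652,-0.493,-0.34,0,0,-0.133],[0.652,-0.493,-0.34,0,0,-0.133],[0.652,-0.493,-0.34,0,0,-0.133]]]}}

```text
t: 16.9
ee_pos: [620.4, -86.4, 302.9]
eef_rot: [0.001, 0.754, 0.657, 0.002]
force: [0.6, 0.3, -1.9]
opening: 31.1
grasp_force: 60.6
```

{"fn": "step_arm", "kwargs": {"plan": [[[0.807,-0.366,0,0,0,-0.1],[0.807,-0.366,0,0,0,-0.1],[0.807,-0.366,0,0,0,-0.1],[0.807,-0.366,0,0,0,-0.1],[0.807,-0.366,0,0,0,-0.1]]]}}

```text
t: 17.4
ee_pos: [568.5, 82.7, 299.4]
eef_rot: [-0.001, 0.642, 0.767, -0.0]
force: [0.7, 0.1, -0.9]
opening: 31.1
grasp_force: 60.6
```

{"fn": "step_arm", "kwargs": {"plan": [[[0,0,0,0,0,0],[0,0,0,0,0,0],[0,0,0,0,0,0],[0,0,0,0,0,0],[0,0,0,0,0,0]]]}}

```text
t: 17.9
ee_pos: [570.0, 79.3, 300.2]
eef_rot: [-0.0, 0.643, 0.766, -0.0]
force: [-0.4, 0.2, -1.5]
opening: 31.0
grasp_force: 60.6
```

Run:
```python
from h import *
from workcell import env
chain(env.get_obs(),[((532,185.8,220),19.5),((532,185.8,55),19.5)])
```

```text
[532.  185.8 220. ] 19.5 -> [ 0.557 -0.096  0.401 -0.     0.    -0.053]
[532.  185.8  55. ] 19.5 -> [0.    0.    0.825 0.    0.    0.   ]
```

{"fn": "step_arm", "kwargs": {"plan": [[[0.557,-0.096,0.1,0,0,-0.053],[0.557,-0.096,0.2,0,0,-0.053],[0.557,-0.096,0.3,0,0,-0.053],[0.557,-0.096,0.401,0,0,-0.053],[0.557,-0.096,0.401,0,0,-0.053]]]}}

```text
t: 18.4
ee_pos: [528.9, 186.3, 216.2]
eef_rot: [-0.002, 0.576, 0.817, -0.003]
force: [-0.6, -0.4, -0.8]
opening: 30.9
grasp_force: 60.7
```

{"fn": "step_arm", "kwargs": {"plan": [[[0,0,0.2,0,0,0],[0,0,0.4,0,0,0],[0,0,0.6,0,0,0],[0,0,0.75,0,0,0],[0,0,0.825,0,0,0]]]}}

```text
t: 18.9
ee_pos: [530.7, 185.5, 53.2]
eef_rot: [-0.001, 0.577, 0.816, -0.001]
force: [-0.6, -1.1, -1.5]
opening: 31.1
grasp_force: 60.7
```

{"fn": "step_arm", "kwargs": {"plan": [[[0,0,0,0,0,0],[0,0,0,0,0,0],[0,0,0,0,0,0],[0,0,0,0,0,0],[0,0,0,0,0,0]]]}}

```text
t: 19.4
ee_pos: [532.7, 186.9, 56.6]
eef_rot: [0.001, 0.577, 0.817, 0.001]
force: [0.2, 0.6, -1.8]
opening: 30.8
grasp_force: 60.7
```

Run:
```python
from h import *
from workcell import env
c,K,T,o=wrist(env,"w6");print(o["ee_pos"],o["eef_rot"],o["opening"],o["qvel"])
cv2.imwrite("pics/c6.png",cv2.resize(c[120:400,180:480,::-1],None,fx=2,fy=2,interpolation=cv2.INTER_CUBIC))
```

```text
[532.656 186.882  56.633] [0.001 0.577 0.817 0.001] 30.840747377746883 [ 0.001  0.006  0.008 -0.    -0.001 -0.001]
```

View pics/c6.png

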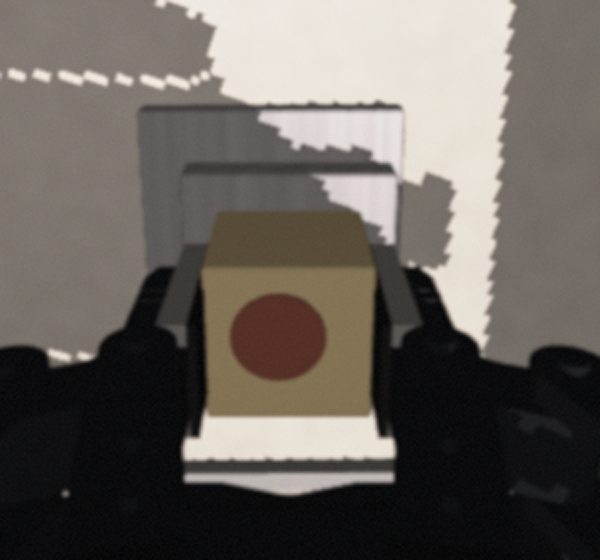

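The seat's far edge runs along crop row 105 over columns 139–403, and the chuck's far edge over columns 182–396. So the block is about 4 mm too far along +tool y, and I check the other axis by casting.

Run:
```python
from h import *
s=np.load("pics/w6.npz");K,T=s["camera_matrix"],s["pose"]
f=lambda x,y:np.array([x/2+180,y/2+120])
y=np.radians(19.5);u=np.array([np.cos(y),np.sin(y)]);v=np.array([-u[1],u[0]]);t=np.array([532.66,186.88])
def show(n,p,z): q=cast(K,T,f(*p),z)[0][:2]-t;print(n,"tool x",q@v,"tool y",q@u)
zb=42.6
show("seat far L",(139,107),30);show("seat far R",(403,105),30)
show("chuck far L",(182,168),zb+10);show("chuck far R",(396,168),zb+10)
show("chuck near L",(183,460),zb+10);show("chuck near R",(395,460),zb+10)
show("waxtop far",(205,266),zb+40);show("waxtop near",(205,416),zb+40);show("waxtop R",(374,266),zb+40)
```

```text
seat far L tool x 32.576084483465564 tool y -35.59999936887663
seat far R tool x 33.07496848247458 tool y 29.028181474050367
chuck far L tool x 24.048954915390024 tool y -22.260358826130194
chuck far R tool x 24.034035741905797 tool y 24.333163701378663
chuck near L tool x -51.70363345592723 tool y -25.129690295117694
chuck near R tool x -51.805774308886434 tool y 27.36444150230388
waxtop far tool x 14.949295995002927 tool y -14.272539526265527
waxtop near tool x -16.702677417663605 tool y -15.287993508868096
waxtop R tool x 14.924244062337898 tool y 16.2723639019817
```

{"fn": "step_arm", "kwargs": {"plan": [[[0,-0.0215,0.01,0,0,0],[0,-0.0215,0.02,0,0,0],[0,-0.0215,0.035,0,0,0],[0,-0.0215,0.05,0,0,0],[0,-0.0215,0.05,0,0,0]]]}}

```text
t: 19.95
ee_pos: [527.5, 185.1, 44.8]
eef_rot: [-0.0, 0.577, 0.817, -0.0]
force: [0.7, 0.4, -0.1]
opening: 30.6
grasp_force: 60.7
```

{"fn": "step_arm", "kwargs": {"plan": [[[0,0,0,0,0,0],[0,0,0,0,0,0],[0,0,0.006,0,0,0],[0,0,0.006,0,0,0],[0,0,0.006,0,0,0]]]}}

```text
t: 20.45
ee_pos: [527.6, 185.2, 44.5]
eef_rot: [0.0, 0.577, 0.817, 0.0]
force: [-2.2, -0.3, 5.7]
opening: 30.8
grasp_force: 61.5
```

{"fn": "step_arm", "kwargs": {"plan": [[[0,0,0,0,0,0],[0,0,0,0,0,0],[0,0,0,0,0,0],[0,0,0,0,0,0],[0,0,0,0,0,0]]], "gripper": 0}}

```text
t: 20.95
ee_pos: [527.5, 185.1, 43.7]
eef_rot: [-0.0, 0.577, 0.817, -0.0]
force: [0.1, -0.2, -0.0]
opening: 85.2
grasp_force: 0.0
```

{"fn": "step_arm", "kwargs": {"plan": [[[0,0,-0.2,0,0,0],[0,0,-0.4,0,0,0],[0,0,-0.6,0,0,0],[0.15,0,-0.8,0,0,0],[0.3,0,-1,0,0,0]]]}}

```text
t: 21.45
ee_pos: [507.3, 241.6, 245.5]
eef_rot: [0.0, 0.578, 0.816, 0.0]
force: [1.0, 1.4, -0.2]
opening: 85.5
grasp_force: 0.0
```

{"fn": "step_arm", "kwargs": {"plan": [[[0,0,0,0,0,0],[0,0,0,0,0,0],[0,0,0,0,0,0],[0,0,0,0,0,0],[0,0,0,0,0,0]]]}}

```text
t: 21.95
ee_pos: [506.8, 240.7, 241.9]
eef_rot: [-0.001, 0.577, 0.816, -0.001]
force: [-0.0, 0.4, 0.2]
opening: 85.4
grasp_force: 0.0
```

Run:
```python
from h import *
from workcell import env
c,K,T,o=wrist(env,"w7");print(o["ee_pos"],o["eef_rot"],o["opening"],o["t"])
cv2.imwrite("pics/c7.png",cv2.resize(c[100:300,150:450,::-1],None,fx=2.6,fy=2.6,interpolation=cv2.INTER_CUBIC))
```

```text
[506.773 240.692 241.928] [-0.001  0.577  0.816 -0.001] 85.36265522819647 21.95
```

View pics/c7.png

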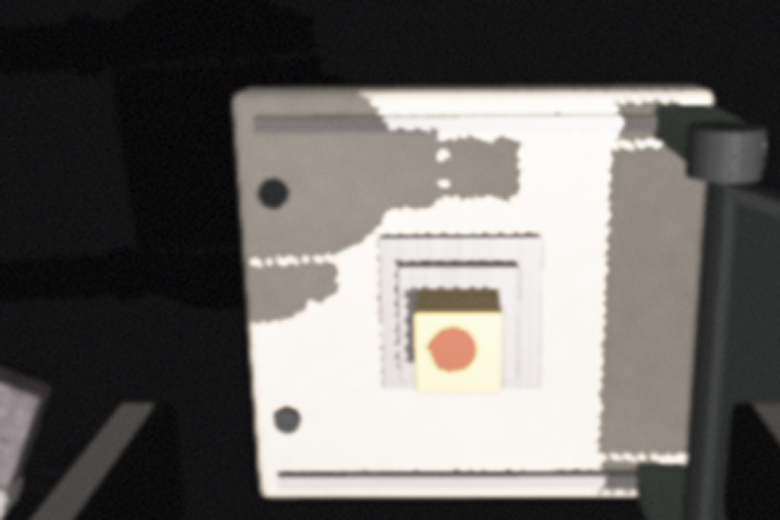

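The block sits in the seat within about 1.3 mm: seat columns 380–542, chuck columns 397–519. Next I fetch the guard handle.

Run:
```python
from h import *
from workcell import env
s=np.load("pics/w7.npz");K,T=s["camera_matrix"],s["pose"]
f=lambda x,y:np.array([x/2.6+150,y/2.6+100])
S=cast(K,T,[f(380,236),f(542,236),f(542,388),f(382,388)],30);C=cast(K,T,[f(397,264),f(519,264)],40)
y=np.radians(19.5);u=np.array([np.cos(y),np.sin(y),0]);v=np.array([-u[1],u[0],0]);d=C.mean(0)-S.mean(0);print(S.mean(0),d@u,d@v-24)
chain(env.get_obs(),[((515,243,350),19.5),((661.7,229.8,350),19.5),((661.7,229.8,257.5),19.5)])
```

```text
[530.535 185.214  30.   ] -1.497033003086512 0.43335518360619574
[515. 243. 350.] 19.5 -> [-0.003  0.04  -0.539 -0.001  0.    -0.   ]
[661.7 229.8 350. ] 19.5 -> [-0.307  0.669  0.     0.     0.     0.   ]
[661.7 229.8 257.5] 19.5 -> [0.    0.    0.463 0.    0.    0.   ]
```

{"fn": "step_arm", "kwargs": {"plan": [[[-0.003,0.04,-0.25,0,0,0],[-0.003,0.04,-0.539,0,0,0],[-0.003,0.04,-0.539,0,0,0],[-0.003,0.04,-0.539,0,0,0]]], "gripper": 0.5}}

```text
t: 22.4
ee_pos: [516.6, 244.0, 354.5]
eef_rot: [0.001, 0.577, 0.817, 0.002]
force: [0.0, -0.4, -0.6]
opening: 42.6
grasp_force: 0.0
```

{"fn": "step_arm", "kwargs": {"plan": [[[-0.307,0.669,0,0,0,0],[-0.307,0.669,0,0,0,0],[-0.307,0.669,0,0,0,0],[-0.307,0.669,0,0,0,0],[-0.307,0.669,0,0,0,0]]]}}

```text
t: 22.9
ee_pos: [661.5, 229.8, 346.8]
eef_rot: [-0.002, 0.578, 0.816, -0.003]
force: [-0.8, 0.7, -0.2]
opening: 42.8
grasp_force: 0.0
```

{"fn": "step_arm", "kwargs": {"plan": [[[0,0,0,0,0,0],[0,0,0,0,0,0],[0,0,0,0,0,0],[0,0,0,0,0,0],[0,0,0,0,0,0]]]}}

```text
t: 23.4
ee_pos: [661.4, 230.8, 352.6]
eef_rot: [0.0, 0.577, 0.817, 0.0]
force: [0.1, 0.2, -0.1]
opening: 42.7
grasp_force: 0.0
```

Run:
```python
from h import *
from workcell import env
c,K,T,o=wrist(env,"w8");print(o["ee_pos"],o["eef_rot"],o["opening"],o["t"])
```

```text
[661.373 230.8   352.577] [0.    0.577 0.817 0.   ] 42.674364133471016 23.4
```

View pics/w8.png

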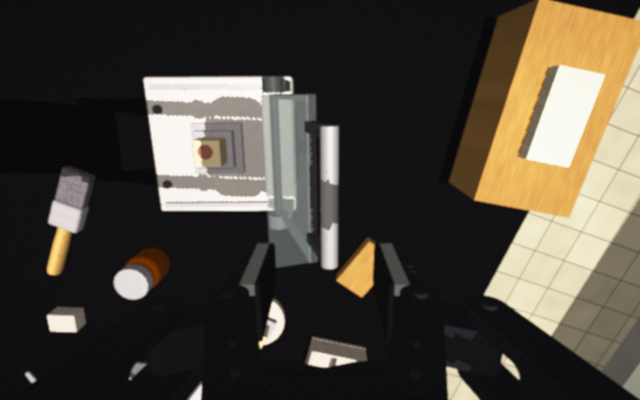

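The handle is at column 329, rows 126–268, well within the finger gap. I descend and grip it.

{"fn": "step_arm", "kwargs": {"plan": [[[0,0.01,0.15,0,0,0],[0,0.01,0.3,0,0,0],[0,0.01,0.475,0,0,0],[0,0.01,0.475,0,0,0],[0,0.01,0.475,0,0,0]]]}}

```text
t: 23.95
ee_pos: [663.2, 231.2, 256.3]
eef_rot: [-0.001, 0.577, 0.817, -0.001]
force: [-0.1, -1.1, 0.7]
opening: 42.3
grasp_force: 0.0
```

{"fn": "step_arm", "kwargs": {"plan": [[[0,0,0,0,0,0],[0,0,0,0,0,0],[0,0,0,0,0,0],[0,0,0,0,0,0],[0,0,0,0,0,0]]], "gripper": 1}}

```text
t: 24.45
ee_pos: [665.2, 231.8, 259.9]
eef_rot: [0.002, 0.577, 0.817, 0.002]
force: [0.8, 0.9, 5.5]
opening: 9.4
grasp_force: 58.9
```

{"fn": "step_arm", "kwargs": {"plan": [[[0,-0.108,-0.025,0,0,0],[0,-0.218,-0.037,0,0,0],[0,-0.329,-0.036,0,0,0],[0,-0.439,-0.022,0,0,0],[0,-0.547,0.006,0,0,0]]]}}

```text
t: 24.95
ee_pos: [564.2, 195.4, 262.1]
eef_rot: [0.004, 0.577, 0.817, 0.005]
force: [6.7, -0.5, -2.8]
opening: 8.7
grasp_force: 62.5
```

{"fn": "step_arm", "kwargs": {"plan": [[[0,-0.103,0.04,0,0,0],[0,-0.201,0.093,0,0,0],[0,-0.292,0.156,0,0,0],[0,-0.375,0.23,0,0,0],[0,-0.448,0.314,0,0,0]]]}}

```text
t: 25.45
ee_pos: [474.5, 163.0, 196.2]
eef_rot: [0.001, 0.577, 0.817, -0.001]
force: [-7.6, -8.9, 10.2]
opening: 9.1
grasp_force: 70.5
```

{"fn": "step_arm", "kwargs": {"plan": [[[0,-0.063,0.092,0,0,0],[0,-0.114,0.19,0,0,0],[0,-0.153,0.294,0,0,0],[0,-0.179,0.402,0,0,0],[0,-0.191,0.484,0,0,0]]]}}

```text
t: 25.95
ee_pos: [436.2, 149.8, 94.2]
eef_rot: [-0.002, 0.576, 0.817, -0.004]
force: [-6.3, -5.1, 3.8]
opening: 9.1
grasp_force: 75.5
```

{"fn": "step_arm", "kwargs": {"plan": [[[0,0,0.01,0,0,0],[0,-0.002,0.03,0,0,0],[0,-0.003,0.046,0,0,0],[0,-0.003,0.046,0,0,0]]]}}

```text
t: 26.35
ee_pos: [435.2, 150.5, 84.9]
eef_rot: [-0.003, 0.578, 0.816, -0.004]
force: [-7.6, -3.2, -1.9]
opening: 9.2
grasp_force: 73.3
```

{"fn": "step_arm", "kwargs": {"plan": [[[0,0,0.01,0,0,0],[0,0,0.02,0,0,0],[0,0,0.02,0,0,0],[0,0,0.02,0,0,0]]]}}

```text
t: 26.75
ee_pos: [435.1, 150.5, 81.1]
eef_rot: [-0.003, 0.578, 0.816, -0.004]
force: [-9.6, -3.1, -1.1]
opening: 9.2
grasp_force: 73.7
```

{"fn": "step_arm", "kwargs": {"plan": [[[0,0,0.01,0,0,0],[0,0,0.015,0,0,0],[0,0,0.015,0,0,0],[0,0,0.015,0,0,0]]]}}

```text
t: 27.15
ee_pos: [435.1, 150.5, 78.3]
eef_rot: [-0.003, 0.578, 0.816, -0.004]
force: [-9.8, -4.0, 0.7]
opening: 9.2
grasp_force: 73.7
```

{"fn": "step_arm", "kwargs": {"plan": [[[0,0,0.01,0,0,0],[0,0,0.015,0,0,0],[0,0,0.015,0,0,0],[0,0,0.015,0,0,0]]]}}

```text
t: 27.55
ee_pos: [434.8, 150.9, 76.9]
eef_rot: [-0.004, 0.577, 0.817, -0.004]
force: [-15.1, -4.0, 12.6]
opening: 9.4
grasp_force: 75.8
```

{"fn": "step_arm", "kwargs": {"plan": [[[0,0,0.01,0,0,0],[0,0,0.015,0,0,0],[0,0,0.015,0,0,0],[0,0,0.015,0,0,0]]]}}

```text
t: 27.95
ee_pos: [434.9, 151.1, 76.5]
eef_rot: [-0.004, 0.577, 0.817, -0.004]
force: [-27.7, 4.7, 33.7]
opening: 9.3
grasp_force: 78.5
```

The force rises sharply with no further travel, so the guard is on its stop. I release, lift and retreat.

{"fn": "step_arm", "kwargs": {"plan": [[[0,0,0,0,0,0],[0,0,0,0,0,0],[0,0,0,0,0,0],[0,0,0,0,0,0],[0,0,0,0,0,0]]], "gripper": 0.5}}

```text
t: 28.45
ee_pos: [439.8, 151.9, 73.7]
eef_rot: [0.0, 0.577, 0.817, 0.0]
force: [0.2, -0.7, -0.5]
opening: 42.4
grasp_force: 0.0
```

{"fn": "step_arm", "kwargs": {"plan": [[[0,0,-0.15,0,0,0],[0,0,-0.35,0,0,0],[0,0,-0.6,0,0,0],[0,0,-0.8,0,0,0],[0,0,-1,0,0,0]]]}}

```text
t: 28.95
ee_pos: [439.6, 151.8, 275.6]
eef_rot: [0.0, 0.577, 0.817, 0.0]
force: [0.1, 0.2, 0.1]
opening: 42.6
grasp_force: 0.0
```

{"fn": "step_arm", "kwargs": {"plan": [[[0,0,0,0,0,0],[0,0,0,0,0,0],[0,0,0,0,0,0],[0,0,0,0,0,0],[0,0,0,0,0,0]]]}}

```text
t: 29.45
ee_pos: [438.8, 151.6, 271.9]
eef_rot: [-0.001, 0.577, 0.817, -0.001]
force: [0.4, -0.0, 0.5]
opening: 43.0
grasp_force: 0.0
```

Run:
```python
from h import *
from workcell import env
c,K,T,o=wrist(env,"w9");print(o["ee_pos"],o["eef_rot"],o["opening"],o["t"])
chain(o,[((560,40,330),0),((650.5,-64.8,250),-20)])
```

```text
[438.757 151.576 271.924] [-0.001  0.577  0.817 -0.001] 43.03950866958327 29.45
[560.  40. 330.] 0 -> [-0.728  0.384 -0.292 -0.001  0.     0.108]
[650.5 -64.8 250. ] -20 -> [-0.524  0.453  0.4    0.     0.     0.111]
```

View pics/w9.png

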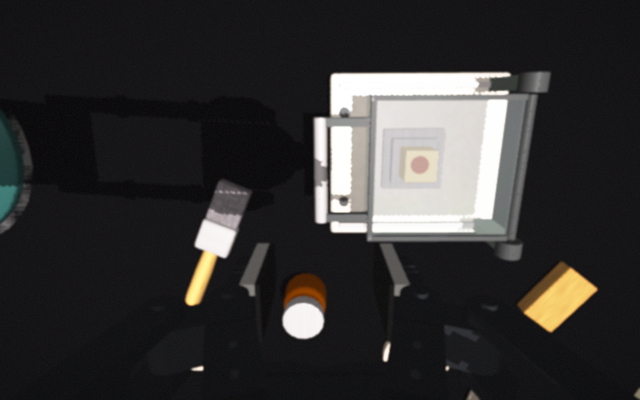

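The guard is level and closed with the square block on the seat at (420,165), and the jar stands at (304,305). Next is the long block.

Run:
```python
from h import *
from workcell import env
chain(env.get_obs(),[((540,60,320),50),((650.5,-64.8,250),80.5),((650.5,-64.8,60),80.5)])
```

```text
[540.  60. 320.] 50 -> [-0.601  0.323 -0.24  -0.001 -0.    -0.169]
[650.5 -64.8 250. ] 80.5 -> [-0.824 -0.123  0.35   0.     0.    -0.169]
[650.5 -64.8  60. ] 80.5 -> [0.   0.   0.95 0.   0.   0.  ]
```

{"fn": "step_arm", "kwargs": {"plan": [[[-0.601,0.323,-0.24,0,0,-0.169],[-0.601,0.323,-0.24,0,0,-0.169],[-0.601,0.323,-0.24,0,0,-0.169],[-0.601,0.323,-0.24,0,0,-0.169],[-0.601,0.323,-0.24,0,0,-0.169]]], "gripper": 0}}

```text
t: 30.0
ee_pos: [541.4, 59.1, 321.2]
eef_rot: [-0.0, 0.343, 0.939, -0.0]
force: [-1.0, 0.4, -0.3]
opening: 85.3
grasp_force: 0.0
```

{"fn": "step_arm", "kwargs": {"plan": [[[-0.824,-0.123,0.35,0,0,-0.169],[-0.824,-0.123,0.35,0,0,-0.169],[-0.824,-0.123,0.35,0,0,-0.169],[-0.824,-0.123,0.35,0,0,-0.169],[-0.824,-0.123,0.35,0,0,-0.169]]]}}

```text
t: 30.5
ee_pos: [650.3, -66.6, 247.0]
eef_rot: [-0.003, 0.086, 0.996, -0.0]
force: [-0.9, 0.6, -0.4]
opening: 85.1
grasp_force: 0.0
```

{"fn": "step_arm", "kwargs": {"plan": [[[0,0,0,0,0,0],[0,0,0,0,0,0],[0,0,0,0,0,0],[0,0,0,0,0,0],[0,0,0,0,0,0]]]}}

```text
t: 31.0
ee_pos: [650.9, -64.0, 252.6]
eef_rot: [0.001, 0.084, 0.996, 0.0]
force: [0.3, -0.5, -0.5]
opening: 85.4
grasp_force: 0.0
```

Run:
```python
from h import *
from workcell import env
c,K,T,o=wrist(env,"w10");print(o["ee_pos"],o["eef_rot"],o["opening"],o["t"])
im=c.astype(int)
p=proj(K,T,[650.5,-64.8,52])[0];print(p)
m=((im[:,:,0]>150)&(im[:,:,0]-im[:,:,2]>25)).astype(np.uint8)
for q in cv2.findContours(m,0,2)[0]:
  a=cv2.contourArea(q)
  if a>200:
    r=cv2.minAreaRect(q);b=cast(K,T,cv2.boxPoints(r),52);e=b[1]-b[0];g=b[2]-b[1];print(a,r,b.mean(0),np.linalg.norm(e),np.degrees(np.arctan2(e[1],e[0])),np.linalg.norm(g))
cv2.imwrite("pics/c10.png",cv2.resize(c[80:330,170:480,::-1],None,fx=2,fy=2))
chain(o,[((650.5,-64.8,60),80.5)])
```

```text
[650.866 -64.048 252.592] [0.001 0.084 0.996 0.   ] 85.44896774717516 31.0
[323.237 166.293]
4934.5 ((281.6470947265625, 299.0882263183594), (70.82040405273438, 129.75657653808594), 75.96376037597656) [ 791.26  -135.969   52.   ] 141.24481229613934 95.6836687569874 86.39610615582961
2255.5 ((466.3297424316406, 249.27728271484375), (71.43448638916016, 39.84735870361328), 7.594643592834473) [763.982  69.407  52.   ] 45.14158622010079 168.23176497974472 75.48485704923289
219.0 ((323.5, 165.5), (27.0, 9.0), 90.0) [649.905 -64.436  52.   ] 8.767806901379783 80.41271886295507 27.026218024469316
933.5 ((78.0, 15.0), (30.0, 38.0), 90.0) [ 481.543 -254.611   52.   ] 33.00892968718209 80.41853184317938 24.265789553147183
[650.5 -64.8  60. ] 80.5 -> [ 0.002 -0.004  0.963  0.     0.    -0.001]
```

View pics/c10.png

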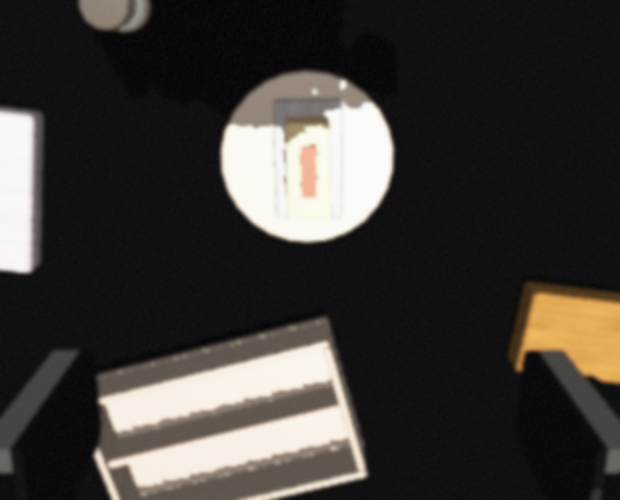

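The long block is at crop (308,165), aligned with the fingers.

{"fn": "step_arm", "kwargs": {"plan": [[[0.002,-0.003,0.24,0,0,0],[0.002,-0.003,0.48,0,0,0],[0.002,-0.003,0.72,0,0,0],[0.002,-0.003,0.9,0,0,0],[0.002,-0.003,0.96,0,0,0]]]}}

```text
t: 31.55
ee_pos: [646.4, -64.6, 54.5]
eef_rot: [-0.004, 0.084, 0.996, 0.0]
force: [-0.9, 0.1, 0.4]
opening: 85.4
grasp_force: 0.0
```

{"fn": "step_arm", "kwargs": {"plan": [[[0,0,0.04,0,0,0],[0,0,0.08,0,0,0],[0,0,0.12,0,0,0],[0,0,0.145,0,0,0],[0,0,0.16,0,0,0]]]}}

```text
t: 32.05
ee_pos: [651.0, -65.4, 28.3]
eef_rot: [0.001, 0.084, 0.996, -0.0]
force: [-0.2, -0.3, -0.6]
opening: 85.9
grasp_force: 0.0
```

{"fn": "step_arm", "kwargs": {"plan": [[[0,0,0,0,0,0],[0,0,0,0,0,0],[0,0,0,0,0,0],[0,0,0,0,0,0],[0,0,0,0,0,0]]]}}

```text
t: 32.55
ee_pos: [650.6, -65.3, 27.9]
eef_rot: [0.0, 0.084, 0.996, -0.0]
force: [0.8, 0.5, 0.3]
opening: 85.3
grasp_force: 0.0
```

{"fn": "step_arm", "kwargs": {"plan": [[[0,0,0,0,0,0],[0,0,0,0,0,0],[0,0,0,0,0,0]]]}}

```text
t: 32.85
ee_pos: [650.4, -65.3, 27.7]
eef_rot: [-0.0, 0.084, 0.996, -0.0]
force: [0.6, -0.3, -0.6]
opening: 85.4
grasp_force: 0.0
```

{"fn": "step_arm", "kwargs": {"plan": [[[0,0,0,0,0,0],[0,0,0,0,0,0],[0,0,0,0,0,0],[0,0,0,0,0,0],[0,0,0,0,0,0]]], "gripper": 1}}

```text
t: 33.35
ee_pos: [651.0, -65.3, 28.2]
eef_rot: [0.0, 0.084, 0.996, -0.0]
force: [1.7, 0.1, -0.2]
opening: 20.7
grasp_force: 58.6
```

{"fn": "step_arm", "kwargs": {"plan": [[[0,0,-0.15,0,0,0],[0,0,-0.35,0,0,0],[0,0,-0.55,0,0,0],[0,0,-0.6,0,0,0],[0,0,-0.6,0,0,0]]]}}

```text
t: 33.85
ee_pos: [652.3, -65.6, 150.4]
eef_rot: [0.003, 0.084, 0.996, -0.0]
force: [0.3, -0.7, -1.7]
opening: 21.0
grasp_force: 58.8
```

{"fn": "step_arm", "kwargs": {"plan": [[[0,0,0,0,0,0],[0,0,0,0,0,0],[0,0,0,0,0,0],[0,0,0,0,0,0]]]}}

```text
t: 34.25
ee_pos: [649.5, -65.2, 145.8]
eef_rot: [-0.001, 0.084, 0.996, 0.0]
force: [1.4, -0.7, -0.3]
opening: 21.0
grasp_force: 58.8
```

Run:
```python
from h import *
from workcell import env
o=env.get_obs();print(o["ee_pos"],o["opening"],o["eef_rot"])
chain(o,[((643,-162,150),77),((633,-259.5,120),73.5),((633,-259.5,46),73.5)])
```

```text
[649.459 -65.18  145.834] 21.044764841066897 [-0.001  0.084  0.996  0.   ]
[ 643. -162.  150.] 77 -> [-0.049 -0.483 -0.021 -0.    -0.001  0.019]
[ 633.  -259.5  120. ] 73.5 -> [-0.061 -0.486  0.15   0.     0.     0.019]
[ 633.  -259.5   46. ] 73.5 -> [0.   0.   0.37 0.   0.   0.  ]
```

{"fn": "step_arm", "kwargs": {"plan": [[[-0.049,-0.483,-0.02,0,0,0.019],[-0.049,-0.483,-0.02,0,0,0.019],[-0.049,-0.483,-0.02,0,0,0.019],[-0.049,-0.483,-0.02,0,0,0.019]]]}}

```text
t: 34.65
ee_pos: [643.5, -163.3, 151.0]
eef_rot: [-0.0, 0.115, 0.993, 0.0]
force: [0.7, -0.0, -1.7]
opening: 20.9
grasp_force: 59.2
```

{"fn": "step_arm", "kwargs": {"plan": [[[-0.061,-0.486,0.15,0,0,0.019],[-0.061,-0.486,0.15,0,0,0.019],[-0.061,-0.486,0.15,0,0,0.019],[-0.061,-0.486,0.15,0,0,0.019],[-0.061,-0.486,0.15,0,0,0.019]]]}}

```text
t: 35.15
ee_pos: [634.1, -258.0, 121.5]
eef_rot: [-0.0, 0.143, 0.99, 0.0]
force: [-0.1, 0.6, 0.1]
opening: 21.0
grasp_force: 59.2
```

{"fn": "step_arm", "kwargs": {"plan": [[[0,0,0.1,0,0,0],[0,0,0.2,0,0,0],[0,0,0.3,0,0,0],[0,0,0.37,0,0,0],[0,0,0.37,0,0,0]]]}}

```text
t: 35.65
ee_pos: [632.5, -257.3, 45.3]
eef_rot: [-0.002, 0.142, 0.99, 0.001]
force: [-0.2, -0.1, -1.6]
opening: 21.4
grasp_force: 59.2
```

{"fn": "step_arm", "kwargs": {"plan": [[[0,0,0,0,0,0],[0,0,0,0,0,0],[0,0,0,0,0,0],[0,0,0,0,0,0],[0,0,0,0,0,0]]]}}

```text
t: 36.15
ee_pos: [634.2, -259.9, 48.4]
eef_rot: [0.001, 0.143, 0.99, -0.0]
force: [0.3, 0.3, -1.0]
opening: 20.7
grasp_force: 59.2
```

Run:
```python
from h import *
from workcell import env
c,K,T,o=wrist(env,"w11");print(o["ee_pos"],o["opening"],o["eef_rot"])
cv2.imwrite("pics/c11.png",cv2.resize(c[100:400,140:500,::-1],None,fx=2,fy=2))
```

```text
[ 634.195 -259.907   48.37 ] 20.72793176675795 [ 0.001  0.143  0.99  -0.   ]
```

View pics/c11.png

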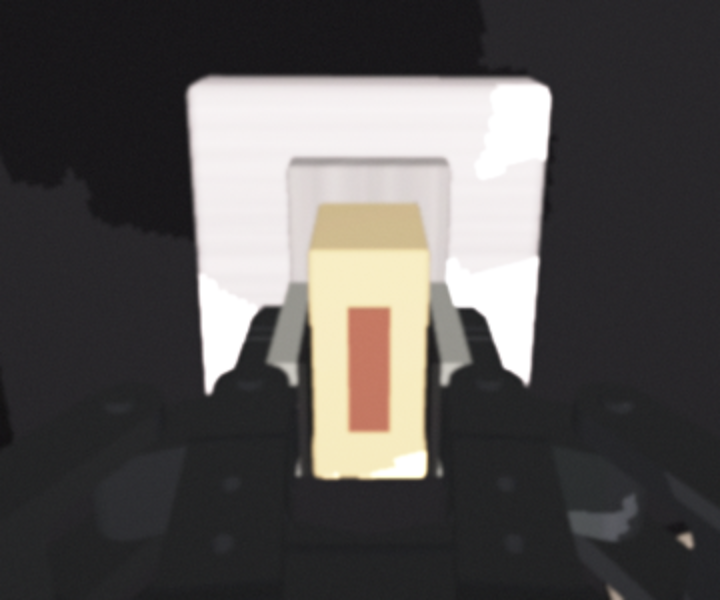

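Plate columns 187–551 and chuck columns 289–449 share their centre at column 369, so tool y is right. I check tool x.

Run:
```python
from h import *
s=np.load("pics/w11.npz");K,T=s["camera_matrix"],s["pose"]
f=lambda x,y:np.array([x/2+140,y/2+100])
y=np.radians(73.5);u=np.array([np.cos(y),np.sin(y)]);v=np.array([-u[1],u[0]]);t=np.array([634.2,-259.9])
for n,p,z,h in(("plate",(369,77),18,45),("chuck",(369,163),42.7,32),("wax",(369,249),72.7,24)):
  q=cast(K,T,f(*p),z)[0][:2]-t;print(n,"centre x",q@v-h,"y",q@u)
```

```text
plate centre x 3.69119613745778 y 0.25777695441155796
chuck centre x 1.2777646286288942 y 0.2384714295664579
wax centre x 0.8946242962340243 y 0.20667174250710235
```

{"fn": "step_arm", "kwargs": {"plan": [[[0.0125,0,0.02,0,0,0],[0.0125,0,0.04,0,0,0],[0.0125,0,0.06,0,0,0],[0.0125,0,0.06,0,0,0],[0.0125,0,0.06,0,0,0]]]}}

```text
t: 36.7
ee_pos: [631.2, -258.8, 35.2]
eef_rot: [-0.0, 0.143, 0.99, 0.0]
force: [0.9, -0.1, -1.4]
opening: 21.1
grasp_force: 59.2
```

{"fn": "step_arm", "kwargs": {"plan": [[[0,0,0,0,0,0],[0,0,0,0,0,0],[0,0,0.005,0,0,0],[0,0,0.005,0,0,0],[0,0,0.005,0,0,0]]]}}

```text
t: 37.2
ee_pos: [631.5, -258.9, 34.7]
eef_rot: [-0.0, 0.143, 0.99, 0.0]
force: [-0.0, -0.4, -0.4]
opening: 20.5
grasp_force: 59.2
```

{"fn": "step_arm", "kwargs": {"plan": [[[0,0,0.005,0,0,0],[0,0,0.007,0,0,0],[0,0,0.007,0,0,0]]]}}

```text
t: 37.5
ee_pos: [631.7, -259.0, 33.9]
eef_rot: [0.0, 0.143, 0.99, -0.0]
force: [-1.0, -0.0, 2.5]
opening: 20.7
grasp_force: 59.6
```

{"fn": "step_arm", "kwargs": {"plan": [[[0,0,0,0,0,0],[0,0,0,0,0,0],[0,0,0,0,0,0],[0,0,0,0,0,0],[0,0,0,0,0,0]]], "gripper": 0}}

```text
t: 38.0
ee_pos: [631.4, -258.9, 33.2]
eef_rot: [-0.0, 0.143, 0.99, 0.0]
force: [-0.5, 0.0, 0.1]
opening: 85.1
grasp_force: 0.0
```

{"fn": "step_arm", "kwargs": {"plan": [[[0,0,-0.2,0,0,0],[0,0,-0.4,0,0,0],[0,0,-0.6,0,0,0],[0,0,-0.8,0,0,0],[0,0,-0.8,0,0,0]]]}}

```text
t: 38.5
ee_pos: [635.7, -260.8, 202.1]
eef_rot: [0.007, 0.143, 0.99, -0.002]
force: [0.9, -0.6, 0.9]
opening: 85.3
grasp_force: 0.0
```

{"fn": "step_arm", "kwargs": {"plan": [[[0.76,-0.217,0,0,0,0],[0.76,-0.217,0,0,0,0],[0.76,-0.217,0.1,0,0,0],[0.76,-0.217,0.3,0,0,0],[0.76,-0.217,0.3,0,0,0]]]}}

```text
t: 39.0
ee_pos: [466.7, -254.4, 127.2]
eef_rot: [-0.006, 0.144, 0.99, 0.002]
force: [-2.0, 1.1, -0.1]
opening: 85.2
grasp_force: 0.0
```

{"fn": "step_arm", "kwargs": {"plan": [[[0,0,0,0,0,0],[0,0,0,0,0,0],[0,0,0,0,0,0],[0,0,0,0,0,0],[0,0,0,0,0,0]]]}}

```text
t: 39.5
ee_pos: [474.5, -257.7, 134.2]
eef_rot: [0.001, 0.143, 0.99, -0.0]
force: [0.1, 0.1, 0.2]
opening: 85.7
grasp_force: 0.0
```

Run:
```python
from h import *
from workcell import env
c,K,T,o=wrist(env,"w12");print(o["ee_pos"],o["opening"],o["eef_rot"],o["t"])
im=c.astype(int)
m=((im[:,:,0]>90)&(im[:,:,0]-im[:,:,2]>45)).astype(np.uint8)
for q in cv2.findContours(m,0,2)[0]:
  if cv2.contourArea(q)>100:
    p,r=cv2.minEnclosingCircle(q);print(cv2.contourArea(q),p,r,cast(K,T,p,46))
chain(o,[((473.6,-257.4,21),73.5)])
```

```text
[ 474.527 -257.74   134.189] 85.7480250527213 [ 0.001  0.143  0.99  -0.   ] 39.5
429.5 (136.0, 276.5) 13.200478553771973 [[ 491.914 -405.572   46.   ]]
990.0 (325.5199890136719, 197.0919952392578) 23.290939331054688 [[ 473.084 -256.221   46.   ]]
[ 473.6 -257.4   21. ] 73.5 -> [ 0.006  0.001  0.566 -0.     0.001  0.   ]
```

{"fn": "step_arm", "kwargs": {"plan": [[[0.006,0.002,0.15,0,0,0],[0.006,0.002,0.3,0,0,0],[0.006,0.002,0.42,0,0,0],[0.006,0.002,0.51,0,0,0],[0.006,0.002,0.56,0,0,0]]]}}

```text
t: 40.05
ee_pos: [471.3, -256.0, 19.5]
eef_rot: [-0.001, 0.143, 0.99, 0.001]
force: [-0.4, 0.6, 0.1]
opening: 85.2
grasp_force: 0.0
```

{"fn": "step_arm", "kwargs": {"plan": [[[0,0,0,0,0,0],[0,0,0,0,0,0],[0,0,0,0,0,0],[0,0,0,0,0,0],[0,0,0,0,0,0]]]}}

```text
t: 40.55
ee_pos: [473.0, -257.1, 22.2]
eef_rot: [0.001, 0.143, 0.99, -0.0]
force: [-1.0, 0.4, -0.1]
opening: 85.5
grasp_force: 0.0
```

{"fn": "step_arm", "kwargs": {"plan": [[[0,0,0,0,0,0],[0,0,0,0,0,0],[0,0,0,0,0,0],[0,0,0,0,0,0],[0,0,0,0,0,0]]], "gripper": 1}}

```text
t: 41.05
ee_pos: [472.8, -256.9, 21.6]
eef_rot: [0.0, 0.143, 0.99, -0.0]
force: [-0.7, 0.5, 2.8]
opening: 31.8
grasp_force: 59.6
```

{"fn": "step_arm", "kwargs": {"plan": [[[0,0,-0.15,0,0,0],[0,0,-0.35,0,0,0],[0,0,-0.55,0,0,0],[0,0,-0.7,0,0,0],[0,0,-0.7,0,0,0]]]}}

```text
t: 41.55
ee_pos: [475.5, -258.6, 166.7]
eef_rot: [0.005, 0.143, 0.99, -0.002]
force: [0.4, -0.3, -0.4]
opening: 32.0
grasp_force: 59.7
```

{"fn": "step_arm", "kwargs": {"plan": [[[-0.29,0.587,0,0,0,0],[-0.29,0.587,0,0,0,0],[-0.29,0.587,0,0,0,0],[-0.29,0.587,0,0,0,0]]]}}

```text
t: 41.95
ee_pos: [562.7, -157.4, 159.6]
eef_rot: [-0.001, 0.141, 0.99, 0.001]
force: [-0.3, 0.1, -0.6]
opening: 31.8
grasp_force: 60.0
```

{"fn": "step_arm", "kwargs": {"plan": [[[-0.29,0.587,0,0,0,0],[-0.29,0.587,0,0,0,0],[-0.29,0.587,0,0,0,0],[-0.29,0.587,0,0,0,0],[-0.29,0.587,0,0,0,0]]]}}

```text
t: 42.45
ee_pos: [649.1, -64.4, 159.4]
eef_rot: [-0.002, 0.143, 0.99, -0.0]
force: [-0.0, 0.0, -1.1]
opening: 32.5
grasp_force: 60.2
```

{"fn": "step_arm", "kwargs": {"plan": [[[0,0,0,0,0,0],[0,0,0,0,0,0],[0,0,0,0,0,0],[0,0,0,0,0,0],[0,0,0,0,0,0]]]}}

```text
t: 42.95
ee_pos: [650.0, -64.9, 161.5]
eef_rot: [0.0, 0.144, 0.99, -0.0]
force: [-0.5, -0.1, -0.5]
opening: 32.2
grasp_force: 60.2
```

Run:
```python
from h import *
from workcell import env
o=env.get_obs();print(o["ee_pos"],o["opening"],o["t"]);chain(o,[((651,-65.2,42),73.5)])
```

```text
[650.024 -64.919 161.526] 32.15814752281949 42.95
[651.  -65.2  42. ] 73.5 -> [-0.005  0.     0.598  0.     0.    -0.   ]
```

{"fn": "step_arm", "kwargs": {"plan": [[[-0.005,0,0.2,0,0,0],[-0.005,0,0.4,0,0,0],[-0.005,0,0.5,0,0,0],[-0.005,0,0.57,0,0,0],[-0.005,0,0.6,0,0,0]]]}}

```text
t: 43.45
ee_pos: [650.3, -64.7, 39.8]
eef_rot: [-0.001, 0.143, 0.99, -0.0]
force: [0.2, -0.2, -1.3]
opening: 32.2
grasp_force: 60.1
```

{"fn": "step_arm", "kwargs": {"plan": [[[0,0,0,0,0,0],[0,0,0,0,0,0],[0,0,0,0,0,0],[0,0,0,0,0,0],[0,0,0,0,0,0]]]}}

```text
t: 43.95
ee_pos: [651.8, -64.8, 42.3]
eef_rot: [0.001, 0.143, 0.99, -0.0]
force: [-0.2, -0.8, -0.6]
opening: 32.2
grasp_force: 60.1
```

Run:
```python
from h import *
from workcell import env
c,K,T,o=wrist(env,"w13");print(o["ee_pos"],o["opening"],o["eef_rot"])
im=c.astype(int)
# stand outer arc: from black to bright, upper half only
pts=[]
for x in range(230,420,4):
  col=c[:290,x].max(1)>75
  if col.any():
    y=int(np.argmax(col)); pts.append((x,y))
pts=np.array(pts);print(pts[::6].tolist())
w=cast(K,T,pts,12)[:,:2]
for _ in range(3):
  A=np.c_[2*w,np.ones(len(w))];x=np.linalg.lstsq(A,(w**2).sum(1),rcond=None)[0];R0=np.sqrt(x[2]+x[:2]@x[:2]);e=abs(np.hypot(*(w-x[:2]).T)-R0);w=w[e<max(1,2*np.median(e))]
print("stand",x[:2],R0,len(w),e.max(), "tcp offset",o["ee_pos"][:2]-x[:2])
m=((im[:,:,0]>70)&(im[:,:,0]-im[:,:,2]>55)).astype(np.uint8)
zb=o["ee_pos"][2]-15.5
for q in cv2.findContours(m,0,2)[0]:
  if cv2.contourArea(q)>300: p,r=cv2.minEnclosingCircle(q);print("red",cv2.contourArea(q),p,r,cast(K,T,p,zb+40))
```

```text
[651.767 -64.817  42.251] 32.1980715522708 [ 0.001  0.143  0.99  -0.   ]
[[234, 210], [258, 166], [282, 148], [306, 140], [330, 139], [354, 143], [378, 157], [402, 185]]
stand [649.444 -64.721] 46.28404804041085 45 0.5238549298480066 tcp offset [ 2.323 -0.096]
red 4873.0 (596.0, 358.0) 59.413902282714844 [[713.92   31.105  66.751]]
red 5236.0 (324.0258483886719, 290.9258117675781) 43.37293243408203 [[653.557 -65.296  66.751]]
```

{"fn": "step_arm", "kwargs": {"plan": [[[0.016,-0.002,0.02,0,0,0],[0.016,-0.002,0.04,0,0,0],[0.016,-0.002,0.06,0,0,0],[0.016,-0.002,0.06,0,0,0],[0.016,-0.002,0.06,0,0,0]]]}}

```text
t: 44.5
ee_pos: [647.7, -64.2, 28.8]
eef_rot: [-0.0, 0.143, 0.99, 0.0]
force: [0.0, -0.3, -0.6]
opening: 32.4
grasp_force: 60.1
```

{"fn": "step_arm", "kwargs": {"plan": [[[0,0,0,0,0,0],[0,0,0,0,0,0],[0,0,0.007,0,0,0],[0,0,0.007,0,0,0],[0,0,0.007,0,0,0]]]}}

```text
t: 45.0
ee_pos: [647.9, -64.2, 27.9]
eef_rot: [-0.0, 0.143, 0.99, 0.0]
force: [-0.7, 0.4, -0.8]
opening: 32.1
grasp_force: 60.1
```

{"fn": "step_arm", "kwargs": {"plan": [[[0,0,0.005,0,0,0],[0,0,0.005,0,0,0],[0,0,0.005,0,0,0]]]}}

```text
t: 45.3
ee_pos: [648.1, -64.2, 27.6]
eef_rot: [0.0, 0.143, 0.99, -0.0]
force: [-2.9, 1.2, 6.0]
opening: 32.5
grasp_force: 60.7
```

{"fn": "step_arm", "kwargs": {"plan": [[[0,0,0,0,0,0],[0,0,0,0,0,0],[0,0,0,0,0,0],[0,0,0,0,0,0],[0,0,0,0,0,0]]], "gripper": 0}}

```text
t: 45.8
ee_pos: [647.9, -64.2, 26.7]
eef_rot: [-0.0, 0.143, 0.99, -0.0]
force: [-0.2, 0.6, 0.2]
opening: 85.7
grasp_force: 0.0
```

{"fn": "step_arm", "kwargs": {"plan": [[[0,0,-0.2,0,0,0],[0,0,-0.4,0,0,0],[0,0,-0.6,0,0,0],[0,0,-0.8,0,0,0],[0,0,-1,0,0,0]]]}}

```text
t: 46.3
ee_pos: [647.8, -64.2, 228.5]
eef_rot: [0.0, 0.143, 0.99, -0.0]
force: [0.5, 0.3, -0.9]
opening: 85.6
grasp_force: 0.0
```

{"fn": "step_arm", "kwargs": {"plan": [[[0.2,-0.5,-0.35,0,0,0],[0.2,-0.5,-0.35,0,0,0],[0.2,-0.5,-0.35,0,0,0],[0.2,-0.5,-0.35,0,0,0],[0.2,-0.5,-0.35,0,0,0]]]}}

```text
t: 46.8
ee_pos: [581.3, -149.0, 297.3]
eef_rot: [0.001, 0.144, 0.99, 0.0]
force: [-0.2, 0.5, -0.8]
opening: 85.3
grasp_force: 0.0
```

{"fn": "step_arm", "kwargs": {"plan": [[[0,0,0,0,0,0],[0,0,0,0,0,0],[0,0,0,0,0,0],[0,0,0,0,0,0],[0,0,0,0,0,0]]]}}

```text
t: 47.3
ee_pos: [581.4, -148.3, 296.4]
eef_rot: [-0.0, 0.143, 0.99, 0.0]
force: [0.4, 0.1, 0.9]
opening: 85.4
grasp_force: 0.0
```

Run:
```python
from h import *
from workcell import env
c,K,T,o=wrist(env,"w14");print(o["ee_pos"],o["opening"],o["t"]);im=c.astype(int)
def fit(w):
  for _ in range(4):
    A=np.c_[2*w,np.ones(len(w))];x=np.linalg.lstsq(A,(w**2).sum(1),rcond=None)[0];R0=np.sqrt(x[2]+x[:2]@x[:2]);e=abs(np.hypot(*(w-x[:2]).T)-R0);w=w[e<max(1,2*np.median(e))]
  return x[:2],R0
for n,z,xy in(("stand",12,(650,-65)),("plate",18,(633,-259.5))):
  p=proj(K,T,[*xy,z])[0];print(n,"px",p)
  m=(im.max(2)>75).astype(np.uint8)
  for q in cv2.findContours(m,0,1)[0]:
    if cv2.pointPolygonTest(q,tuple(map(float,p)),False)>0:
      if n=="stand": print(cv2.contourArea(q),fit(cast(K,T,q[:,0],z)[:,:2]))
      else: r=cv2.minAreaRect(q);print(r,cast(K,T,r[0],z))
m=((im[:,:,0]>90)&(im[:,:,0]-im[:,:,2]>60)).astype(np.uint8)
for q in cv2.findContours(m,0,2)[0]:
  if cv2.contourArea(q)>25: p,_,_=cv2.minAreaRect(q);print("red",cv2.contourArea(q),p,"z52",cast(K,T,p,52)[0],"z58",cast(K,T,p,58)[0])
# jar / guard, top view
s=env.snapshot("top");d=cv2.absdiff(s["color"],np.load("pics/top0.npz")["color"]).max(2);K2,T2=s["camera_matrix"],s["pose"]
g=s["color"].min(2)>150
m=g.astype(np.uint8);
for q in cv2.findContours(m,0,2)[0]:
  a=cv2.contourArea(q);r=cv2.minAreaRect(q)
  if 120<a<1200 and 170<r[0][0]<420 and 160<r[0][1]<270: print("top",a,r)
```

```text
[ 581.361 -148.332  296.42 ] 85.43401798728621 47.3
stand px [403.673 186.822]
4467.0 (array([650.653, -65.144]), np.float64(47.77210624817219))
plate px [250.924 217.742]
((250.0, 215.5), (69.0, 76.0), 90.0) [[ 629.852 -259.604   18.   ]]
red 80.5 (248.75003051757812, 326.7500305175781) z52 [ 761.535 -301.381   52.   ] z58 [ 757.708 -298.706   58.   ]
red 150.0 (141.0, 256.5) z52 [ 632.595 -391.798   52.   ] z58 [ 630.764 -387.725   58.   ]
red 2266.5 (537.5, 251.5) z52 [760.303  64.394  52.   ] z58 [756.496  61.411  58.   ]
red 136.5 (244.06851196289062, 227.95938110351562) z52 [ 633.095 -260.903   52.   ] z58 [ 631.256 -258.855   58.   ]
red 118.0 (410.50006103515625, 195.50001525878906) z52 [649.468 -65.757  52.   ] z58 [647.375 -66.728  58.   ]
red 194.5 (80.0, 148.5) z52 [ 494.677 -401.318   52.   ] z58 [ 494.979 -397.098   58.   ]
red 54.0 (402.07244873046875, 43.92680358886719) z52 [490.85  -39.222  52.   ] z58 [491.211 -40.603  58.   ]
top 438.0 ((228.404052734375, 255.27359008789062), (17.290630340576172, 48.971343994140625), 80.27242279052734)
top 189.0 ((396.6101379394531, 231.08163452148438), (21.682828903198242, 11.045007705688477), 14.743562698364258)
top 176.0 ((304.50006103515625, 205.00003051757812), (20.372989654541016, 10.914102554321289), 14.03624439239502)
top 447.5 ((251.05001831054688, 215.65000915527344), (65.14291381835938, 14.862703323364258), 71.56504821777344)
top 278.5 ((382.0353088378906, 188.3411865234375), (28.417892456054688, 29.50254249572754), 12.528807640075684)
top 180.5 ((325.8968200683594, 187.53024291992188), (11.334449768066406, 25.293720245361328), 17.35402488708496)
top 151.0 ((411.26715087890625, 163.2393341064453), (19.64012336730957, 10.077730178833008), 13.240520477294922)
```

```bash
python3 -c "
from workcell import env
print(env.sign_off())"
```

```text
the job is handed in; nothing more can be done
None
```

The job is handed in at about 47 s: the square block is in the seat (about 1.5 mm off centre) with the guard pressed down to its stop, the long block is on the cold plate, and the round block is on the stand (each about 2 mm or less off centre). The jar was never touched, but I viewed 15 pictures, one over the limit of 14.

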